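# Key and coupling hub onto a seawater pump

### The arm

A 6-joint arm with a two-finger parallel gripper is mounted at the origin on the work surface. World frame = base frame: x ahead of the robot, y to its left, z up, the work surface at z = 0. Lengths are in m, angles in rad, forces in N, time in s.
With the tool pointing down it reaches from about 0.375 to 0.975 m from the base axis. Payload 3.8 kg.
Tool frame: the origin (TCP) lies midway between the tips of the shut fingers; the grasp point (between the pads) lies 19 mm behind it; z points along the fingers, y is the line along which they close (so a half turn about z gives the same grasp; the last joint's range is limited). The gripper opens to 85 mm and grips with 20 to 120 N. Pads are 22 mm wide; open, the fingers measure 114 mm over their backs; the gripper's body (76 mm by 85 mm) begins 54 mm behind the grasp point. The pads swing forward as they close: fully open they stand 13 mm farther back than shut.
Start: joints at [1.116, 0.264, 1.604, -0, 1.274, -0.037], TCP at [0.274, 0.617, 0.231] pointing down, gripper open.
Joint ranges: [-2.63, 2.63], [-0.94, 2.18], [0.31, 2.57], [-1.31, 4.45], [0, 2.66], [-2.55, 2.55]. Speed limits (rad/s): [2.57, 2.57, 3.14, 3.14, 3.14, 3.14].

### API

Orientations are given as a rotation vector (axis times angle).
In Python, from workcell import bot gives the robot as it stands.
- The arm moves only by the tool step_arm, never from a script. Its argument "motion" is a list of rows, each a list of 5 numbers: the finger opening in cm, from 0 to 8.54, then the shift along the tool's x, y, z in cm, then the turn about the tool's z in degrees. In form: [[claw, dx, dy, dz, twist], ...]. A call has 1 to 20 rows; each row is the pose to reach, as a shift and turn from the pose commanded when the call began, along the tool's axes at that moment; what a row does not reach only later rows make up. A row lasts 1/10 s, in which the tool goes at most 50 mm and 8.59 degrees, less where a joint would pass 70% of its speed; a pose out of reach is approached as far as the arm can. A call with a gripper value outside its range is refused whole. The fingers move at their own pace and stop on an object; "force" is the grip in N (left out, the last holds). Time passes only in rows, so rows that repeat a pose let the fingers close. It gives the time, the measured TCP pose, the force, the opening and the grip force at its end, in the units of the state.
- bot.read_state(): the state, without advancing time (a new reading comes with each control period).
- bot.read_camera(name): name is "scene" or "top" or "wrist"; returns (picture, depth): 400x640x3 uint8, red, green, blue; 400x640 float32, m along the optical axis (not along the pixel's ray), 0 where there is no reading.
- bot.calibration(name): a dict with "mtx" (3x3 intrinsics, pixels), "k1" (the pictures are not rectified: a ray, as slopes to the right and down, at radius r is drawn at 1 + k1 r^2 times it, then the intrinsics apply), "origin" and "orientation" of the camera in the world; the wrist camera has in their place "T_tool_cam" (4x4, takes a point from camera to tool coordinates, whose origin is the TCP and whose axes are the flange's). Camera axes: x right, y up, looking along -z (the intrinsics and any distortion apply to the point x, -y, -z); pixel columns grow to the right and rows downward; lengths in m; the calibration is good to about 2 mm. A picture is of the moment at which its call begins: read the wrist's pose just before it. calibration takes no time and is no camera call.
- bot.finish_job(): hands the job in; it is judged then, once.
The state is a dict: "time": time; "q": joint angles; "joint_vel": joint speeds; "joint_torque": joint torques, N m; "tool_pos": TCP position; "tcp_rot": TCP orientation; "wrist_force": force on the tool from outside, world axes, zero at the start; "torque": the same for the moment, N m; "width": opening from 0.0 (shut) to 1.0 (fully open); "grip_force": force on a finger pad.
Only numpy, scipy, OpenCV 4.12 (cv2) and the standard library are available. Lean on these libraries where they do the work, as an engineer would, in place of code of your own. Each camera call takes 0.05 s, during which the arm holds its last target. There are 200 camera calls.

### The job

Fit the coupling half to the seawater pump: lay the loose brass key into the key seat on top of the pump's shaft and let go so that it lies on the seat's floor, then slide the aluminium hub onto the shaft, keyway over the key and jaws outward, until it is fully home. Feel both parts in without forcing them, make sure the hub is home with one firm push of about 15 N against the shaft's shoulder, then let go; leave the other things on the bench where they are.

Things in the scene. Friction and masses are not known exactly. Their poses are not given: they have to be found in the camera images.
- pump: Seawater pump, blue bearing pedestal and bronze wet end, fixed to the bench: origin on the mat under the shaft's shoulder, x along the level shaft from its free end into the pump, z up. Shaft axis 90 mm above the mat. For 114 mm behind the shoulder it is at most 36 mm in radius (a small grease nipple on top reaches 44 mm); behind that the wet end, 61 mm in radius.
- collar: The shaft's shoulder, a steel collar 36 mm across whose face the hub comes home against. Origin on the shaft's axis in that face, 94 mm above the bench. Axes turn with the shaft: x level along it into the pump, z out through the middle of the key seat. Shaft 28 mm across, reaching 46 mm from here to -x (end chamfered 2 mm). It stands rolled up to 15 degrees either way about x and turns only stiffly (0.3 N m).
- keyseat (a point): Centre of the key seat's flat floor, on top of the shaft, 24 mm from the shoulder towards the free end and 9.5 mm off the axis; axes as collar. The seat is a closed slot 35 mm long (x) and 8.8 mm wide (y), its lips broken by 0.8 mm; its floor lies 4.5 mm below the top of the shaft's round.
- key_mid (a point): Centre of the loose brass key: square bar 32 mm long (x), 8 mm wide (y), 8 mm high (z), about 17 g, lying flat on the black rubber mat (mat top 4 mm above the bench). In the seat its centre is 4 mm above the seat's floor and it stands 3.5 mm proud of the shaft.
- hub_mid (a point): Middle of the aluminium coupling hub's round body, on its axis. Body 56 mm across, 46 mm long (x -23 to +23 mm), 0.2 to 0.35 kg; four jaws 14 mm long on its -x face; the plain +x face goes on first. Bore 28.8 mm along x, keyway 9 mm wide on its +z side (roof 18.5 mm off the axis), both chamfered 1 mm at the +x face. Home: 23 mm from collar to -x, axes parallel.
- vblock: Low blue V-block on the mat in which the hub lies level, keyway up, axis along the block's x and 46 mm above the mat. Fixed; origin under its middle on the mat. V part 36 mm long and 44 mm across, foot 64 mm across and 6 mm high; nowhere higher than 27 mm above the mat.
- spider: Bystander: orange coupling spider, 53 mm across, 14 mm high.
- spanner: Bystander: steel spanner 190 mm long.
- hexkey: Bystander: dark L-shaped hex key, 90 mm.
- grease: Bystander: white jar with a red lid, 64 mm across, 55 mm high.
- tub: Bystander: open white plastic tub 120 x 90 x 50 mm.
- carton: Bystander: purple carton 70 x 220 x 55 mm.
- scissors: Bystander: red-handled scissors, about 180 mm.

How it is judged:
On the way, in this order (a step that is already met when the one before it is completed fails the run):
1. the key lies on the floor of its seat, let go, before the hub goes on (z of key_mid in the frame of keyseat between 0.003 and 0.0049 m and distance between key_mid and keyseat below 0.006 m and angle between the x axis of key_mid and the x axis of keyseat, either way round below 0.06 rad and contact force between the fingers and key below 0.05 N and distance between hub_mid and collar above 0.075 m), for 0.2 s.
2. the hub, over the key and home, is pushed firmly against the shoulder (at least 8 N) (x of hub_mid in the frame of collar above -0.0248 m and angle between the x axis of hub_mid and the x axis of collar, either way round below 0.08 rad and angle between the z axis of hub_mid and the z axis of collar, either way round below 0.15 rad and z of key_mid in the frame of keyseat between 0.003 and 0.0049 m and distance between key_mid and keyseat below 0.006 m and angle between the x axis of key_mid and the x axis of keyseat, either way round below 0.06 rad and contact force between hub and collar above 8 N), for 0.1 s.
At the end, for the whole second after the job is handed in: The hub is fully home on the shaft, jaws outward (gap to the shoulder under 1.8 mm), square to it within 4.5 degrees and in line with the key; the key lies flat on the floor of its seat (within 0.9 mm, 3.5 degrees) under the hub; both are let go and at rest (x of hub_mid in the frame of collar between -0.0248 and -0.021 m and distance between hub_mid and collar below 0.026 m and angle between the x axis of hub_mid and the x axis of collar, either way round below 0.08 rad and angle between the z axis of hub_mid and the z axis of collar, either way round below 0.15 rad and z of key_mid in the frame of keyseat between 0.003 and 0.0049 m and distance between key_mid and keyseat below 0.006 m and angle between the x axis of key_mid and the x axis of keyseat, either way round below 0.06 rad and linear speed of each of hub, key below 0.01 m/s); the robot touches nothing.
It fails at once if a bystander is moved more than 40 mm (distance of any of spider, spanner, hexkey, grease, tub, carton, scissors from where it was at the start of the episode above 0.04 m).
It fails at once if the hub or the key is forced: pushed against the shaft or each other with more than 35 N (contact force between any of hub, key and pump above 35 N or contact force between hub and key above 35 N).
It also fails if it takes over 72 s, if anything falls off the work surface, if the arm or the gripper's body presses on something with over 40 N, if the wrist force passes 120 N, or if a joint passes its speed limit or range.

## Working session

There is one attempt and no reset: what is moved stays moved. The work goes in short steps, Python scripts to look and compute and a tool call to move; the robot and the scene stay as the last step left them, time stands still between calls to the robot, and variables do not carry over. Pictures are saved under pics/ and viewed, at most 10 in all, crops included, and the job is handed in when it is done.

Besides the shell and the picture viewer there is one more tool, called after "Call:" in YAML: its name, and indented under it one key for each argument. step_arm: Moves the arm, as the interface text tells. Its arguments: {"type":"object","properties":{"motion":{"type":"array","items":{"type":"array","items":{"type":"number"}}},"force":{"type":"number"}},"required":["motion"]}

```bash
ls; mkdir -p pics
python3 - <<'E'
from workcell import bot
import cv2,numpy as np
s=bot.read_state();print({k:np.round(v,3) for k,v in s.items()})
for n in ["top","scene"]:
    p,d=bot.read_camera(n);np.savez(f"{n}0.npz",p=p,d=d);cv2.imwrite(f"pics/{n}0.png",p[...,::-1]);print(n,bot.calibration(n),d[d>0].min())
print(bot.calibration("wrist"))
E
```

```text
pics
{'time': np.float64(0.0), 'q': array([ 1.116,  0.265,  1.605, -0.   ,  1.274, -0.037]), 'joint_vel': array([-0.001, -0.001, -0.001, -0.001,  0.001,  0.001]), 'joint_torque': array([ 2.0000e-03, -5.1511e+01, -3.6732e+01, -0.0000e+00,  1.3000e-02,
        0.0000e+00]), 'tool_pos': array([0.274, 0.616, 0.23 ]), 'tcp_rot': array([-0.651, -3.073,  0.004]), 'wrist_force': array([ 0.434, -0.834,  0.061]), 'torque': array([-0.047,  0.018,  0.011]), 'grip_force': np.float64(0.0), 'width': np.float64(0.997)}
top {'mtx': array([[433.56463523,   0.        , 322.2124948 ],
       [  0.        , 433.56463523, 207.50898374],
       [  0.        ,   0.        ,   1.        ]]), 'k1': -0.06038232495402353, 'origin': array([ 0.35355824, -0.00870136,  1.36592397]), 'orientation': array([ 0.17267234, -0.12350039, -1.58997551])} 0.6398956
scene {'mtx': array([[479.02264754,   0.        , 314.69607937],
       [  0.        , 479.02264754, 199.17213698],
       [  0.        ,   0.        ,   1.        ]]), 'k1': -0.012328584578999461, 'origin': array([1.39442029, 0.93194187, 1.19307005]), 'orientation': array([0.38021241, 1.01962665, 2.24626515])} 0.8624686
{'mtx': array([[327.72739372,   0.        , 323.43952779],
       [  0.        , 327.72739372, 193.78802927],
       [  0.        ,   0.        ,   1.        ]]), 'k1': 0.0058045038868028654, 'T_tool_cam': array([[-1.34053573e-04,  9.54467514e-01,  2.98314845e-01,
         7.57101741e-02],
       [ 9.99999795e-01, -5.88315740e-05,  6.37602771e-04,
        -7.43617418e-04],
       [ 6.26121463e-04,  2.98314869e-01, -9.54467311e-01,
        -1.42670952e-01],
       [ 0.00000000e+00,  0.00000000e+00,  0.00000000e+00,
         1.00000000e+00]])}
```

View pics/top0.png

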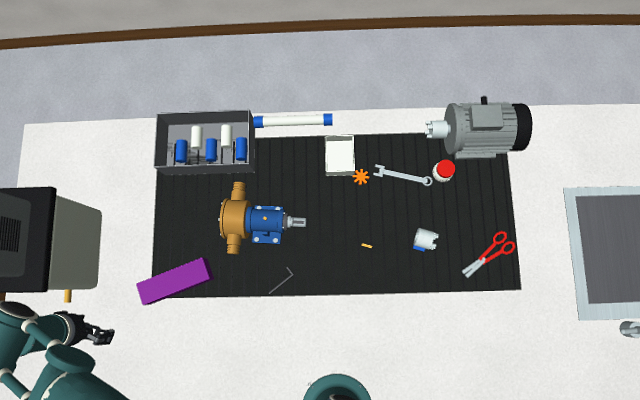

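View pics/scene0.png

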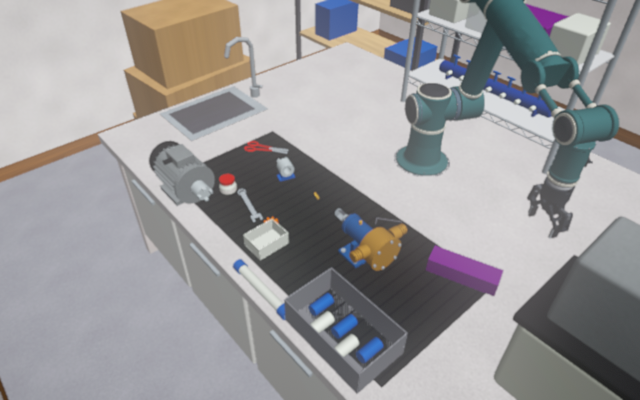

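The top view shows the pump at (265,225) with its shaft end at (305,222) pointing to −y, the key at (367,245), and the hub on its V-block at (426,238). The spanner, spider and jar lie ahead of them. Next I'll find rough positions.

```bash
cat > h.py <<'E'
import numpy as np,cv2
from scipy.spatial.transform import Rotation as R
from workcell import bot
def cam(n,s=None):
    c=bot.calibration(n)
    if n=="wrist":
        T=np.eye(4);T[:3,:3]=R.from_rotvec(s["tcp_rot"]).as_matrix();T[:3,3]=s["tool_pos"];T=T@c["T_tool_cam"]
    else:
        T=np.eye(4);T[:3,:3]=R.from_rotvec(c["orientation"]).as_matrix();T[:3,3]=c["origin"]
    return c["mtx"],c["k1"],T
def rays(C,uv):
    m,k,T=C;uv=np.atleast_2d(np.float64(uv))
    p=cv2.undistortPoints(uv[:,None],m,np.array([k,0,0,0,0.]))[:,0]
    return np.c_[p[:,0],-p[:,1],-np.ones(len(p))]@T[:3,:3].T
def plane(C,uv,z):
    r=rays(C,uv);o=C[2][:3,3];return o+r*((z-o[2])/r[:,2])[:,None]
def pts(C,uv,d):
    uv=np.atleast_2d(uv);dd=d[uv[:,1],uv[:,0]];return C[2][:3,3]+rays(C,uv)*dd[:,None]
def proj(C,X):
    m,k,T=C;p=(np.atleast_2d(X)-T[:3,3])@T[:3,:3];p=np.c_[p[:,0],-p[:,1]]/-p[:,2:]
    p=p*(1+k*(p**2).sum(1,keepdims=True));return p@m[:2,:2].T+m[:2,2]
def totool(s,d): # world vector -> tool axes
    return R.from_rotvec(s["tcp_rot"]).inv().apply(d)
def shot(n,f=None):
    s=bot.read_state();p,d=bot.read_camera(n)
    if f: cv2.imwrite(f"pics/{f}.png",p[...,::-1]);np.savez(f+".npz",p=p,d=d,pos=s["tool_pos"],rot=s["tcp_rot"])
    return s,p,d,cam(n,s)
E
python3 - <<'E'
from h import *
z=np.load("top0.npz");p,d=z["p"],z["d"];C=cam("top")
hsv=cv2.cvtColor(p,cv2.COLOR_RGB2HSV)
def box(x0,x1,y0,y1,f):
    m=np.zeros(p.shape[:2],bool);m[y0:y1,x0:x1]=f[y0:y1,x0:x1];v,u=np.nonzero(m);return np.c_[u,v]
sat,val=hsv[...,1],hsv[...,2]
k=box(355,380,238,252,(sat>120)&(val>120));print("key",len(k),plane(C,k,.012).mean(0),np.round(cv2.fitLine(np.float32(plane(C,k,.012)[:,:2]),2,0,.01,.01).ravel(),2))
P=pts(C,box(285,315,210,235,(val>90)),d);print("shaft",P[P[:,2]>.06].mean(0),np.percentile(P,[2,98],axis=0))
P=P[P[:,2]>.09];print(np.round(cv2.fitLine(np.float32(P[:,:2]),2,0,.01,.01).ravel(),3))
P=pts(C,box(405,445,220,255,(val>110)),d);P=P[P[:,2]>.03];print("hub",P.mean(0),np.percentile(P,[2,98],axis=0))
s=bot.read_state();print(R.from_rotvec(s["tcp_rot"]).as_matrix().round(3))
big=cv2.resize(p[205:265,280:450],None,fx=4.5,fy=4.5,interpolation=cv2.INTER_CUBIC);cv2.imwrite("pics/crop0.png",big[...,::-1])
E
```

```text
key 29 [ 0.48816653 -0.10280346  0.012     ] [ 0.29  0.96  0.49 -0.1 ]
shaft [0.55511102 0.11040917 0.09803481] [[0.54220218 0.07973947 0.07796354]
 [0.56996629 0.13759982 0.11933746]]
[0.102 0.995 0.555 0.115]
hub [ 0.49713538 -0.27584501  0.06883257] [[ 0.47093692 -0.31003373  0.03597336]
 [ 0.52736712 -0.24783367  0.08062325]]
[[-0.914  0.406 -0.001]
 [ 0.406  0.914 -0.002]
 [ 0.    -0.002 -1.   ]]
```

View pics/crop0.png

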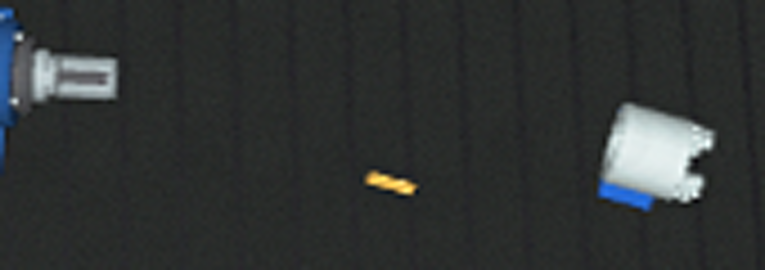

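The crop shows the hub's jaws facing −y and its plain face toward the pump, so no flipping is needed. The key seat is visible on the shaft at about (85,75). I'll take a close look over the shaft.

Call:
step_arm:
  motion:
    - [4,-5,-3.6,-2,8]
    - [4,-10,-7.4,-2,16]
    - [4,-14,-11,-2,24]
    - [4,-19,-14.5,-2,32]
    - [4,-23,-18,-2,40]
    - [4,-28,-22,-2,48]
    - [4,-33,-25.5,-2,56]
    - [4,-38,-29,-1,64]
    - [4,-42,-33,-1,72]
    - [4,-46.8,-36.2,0,72]
    - [4,-46.8,-36.2,2,72]
    - [4,-46.8,-36.2,4,72]
    - [4,-46.8,-36.2,4,72]
    - [4,-46.8,-36.2,4,72]
    - [4,-46.8,-36.2,4,72]
    - [4,-46.8,-36.2,4,72]

```text
time: 1.7
tool_pos: [0.5549, 0.0976, 0.1924]
tcp_rot: [2.331, 2.105, 0.002]
wrist_force: [0.1, -0.3, 0.9]
width: 0.469
grip_force: 0.0
```

Run:
```python
from h import *
s,p,d,C=shot("wrist","w1");print(s["time"],s["tool_pos"],R.from_rotvec(s["tcp_rot"]).as_matrix().round(3))
print(proj(C,[[.555,.115,.108],[.555,.08,.108]]),d[d>0].min())
```

```text
1.7 [0.5549055  0.0975826  0.19243729] [[ 0.102  0.995  0.002]
 [ 0.995 -0.102  0.001]
 [ 0.001  0.001 -1.   ]]
[[320.60410504 176.36805124]
 [325.50934977 221.65257446]] 0.0621514
```

View pics/w1.png

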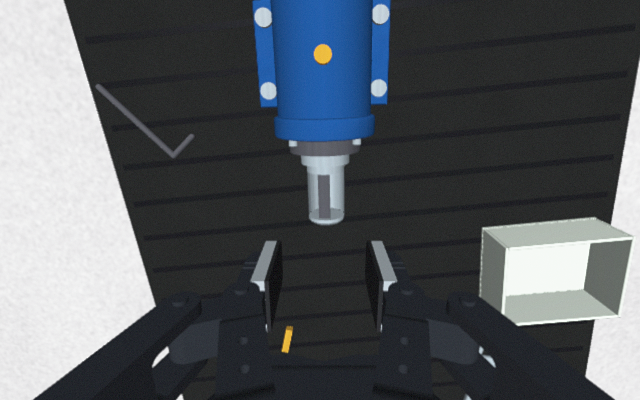

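The wrist view shows the shaft at columns 307–344, with the seat a dark slot at 317–330 (rows 175–220), so it is rolled slightly to image left. I'll measure the axis and roll.

Run:
```python
from h import *
z=np.load("w1.npz");p,d=z["p"],z["d"];s=dict(tool_pos=z["pos"],tcp_rot=z["rot"]);C=cam("wrist",s)
g=cv2.cvtColor(p,cv2.COLOR_RGB2GRAY).astype(int)
for v in (185,195,205): print(v,g[v,300:352])
print("col",g[160:226,323]); print("col",g[145:226,312])
v,u=np.mgrid[168:220,308:344];uv=np.c_[u.ravel(),v.ravel()]
P=pts(C,uv,d);P=P[(P[:,2]>.09)]
L=R.from_rotvec(s["tcp_rot"]).as_matrix()
# shaft axis fit: radius 14 cylinder, level; exclude seat points
from scipy.optimize import least_squares
f=lambda q:(np.hypot((P[:,0]-q[0])*np.cos(q[1])-(P[:,1]-.1)*np.sin(q[1]),P[:,2]-q[2])-.014)
r=least_squares(f,[.555,.1,.094],loss="soft_l1",f_scale=.0005);print("axis x at y=.1, slope, z",r.x,np.abs(r.fun).mean())
for vv in (190,205):
  for uu in (310,314,321,324,327,334,340): print(vv,uu,pts(C,[[uu,vv]],d)[0].round(4))
cv2.imwrite("pics/w1c.png",cv2.resize(p[130:235,270:380],None,fx=5,fy=5,interpolation=cv2.INTER_CUBIC)[...,::-1])
```

```text
185 [ 37  35  38  38  35  29  33  51  98 114 128 137 148 150 167 171 176 167
 104  94  96 101  96  98  97  98  99  98  92 110 197 203 198 189 186 181
 177 169 170 160 151 144 129 109  64  37  34  35  28  38  37  35]
195 [ 43  43  42  41  41  42  45  48  90 108 119 136 142 145 158 166 174 169
 124  96  98 101 100 101  98  99  98  97  96 110 198 205 201 192 184 179
 173 173 169 159 153 142 134 111  67  42  41  41  42  43  40  42]
205 [ 40  46  39  41  41  44  46  42  66 103 114 132 139 148 154 166 172 171
 148  98  97  97  99  99  98 100  99  97  93 107 172 201 204 195 188 178
 176 170 169 160 155 144 137 113  67  41  40  42  47  43  40  42]
col [205 204 201 203 202 202 200 199 200 196 198 199 200 197 181 129  98  98
  98 101  99  97  99  99  98  98  99  98  98  97 102  99  99  97  98 101
 100 101  99  99 100 100  99  97 100  99 102  98  98 102  99 103  96 100
  99  99  98  99 119 138 186 204 205 164 116  66]
col [ 93  92  93  93  90  92  93  94  93  91  96 150 183 190 192 190 190 189
 191 189 189 184 180 177 177 177 179 177 170 157 150 144 148 147 145 145
 147 148 147 145 148 145 146 145 144 144 142 144 141 142 142 143 140 145
 145 141 139 141 141 141 139 138 136 139 137 136 135 132 134 133 135 136
 137 151 164 167 113  54  31  34  35]
axis x at y=.1, slope, z [0.55746162 0.09704342 0.09052865] 0.0030013147970987214
190 310 [0.5448 0.0997 0.0877]
190 314 [0.5477 0.0982 0.0836]
190 321 [0.554  0.1034 0.1032]
190 324 [0.5563 0.1034 0.1038]
190 327 [0.5585 0.1035 0.1051]
190 334 [0.5637 0.0962 0.0824]
190 340 [0.5684 0.0967 0.0857]
205 310 [0.5435 0.0878 0.0893]
205 314 [0.5463 0.0854 0.0831]
205 321 [0.5528 0.0918 0.1033]
205 324 [0.5551 0.0918 0.104 ]
205 327 [0.5573 0.0913 0.1031]
205 334 [0.5625 0.0836 0.0829]
205 340 [0.5673 0.0839 0.0852]
```

View pics/w1c.png

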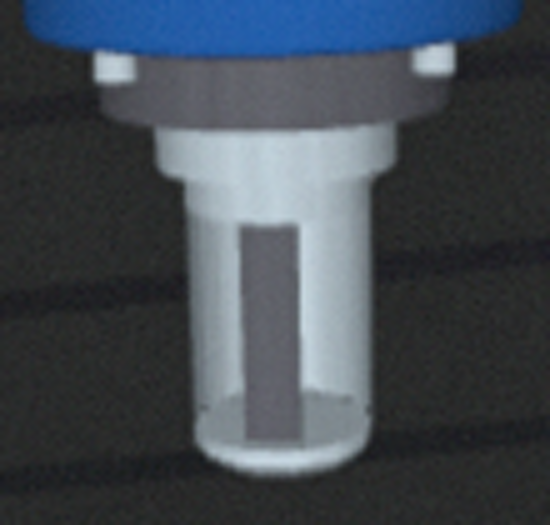

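Depth is unreliable on the shiny metal, so I'll use ray casts. The crop shows the seat left of the shaft's centre line, a roll of about 7°.

Run:
```python
from h import *
z=np.load("w1.npz");p=z["p"];s=dict(tool_pos=z["pos"],tcp_rot=z["rot"]);C=cam("wrist",s)
g=cv2.GaussianBlur(cv2.cvtColor(p,cv2.COLOR_RGB2GRAY),(1,5),0).astype(float)
def cross(row,a,b,t):
    for u in range(a,b):
        x,y=row[u],row[u+1]
        if (x-t)*(y-t)<=0 and x!=y: return u+(t-x)/(y-x)
A=[];S=[];W=[]
for v in range(180,212,2):
    r=g[v];l=cross(r,300,315,75);q=cross(r[::-1],640-1-352,640-1-335,75);q=639-q
    sl=cross(r,314,322,135);sr=cross(r,325,334,150)
    A.append(((l+q)/2,v));S.append(((sl+sr)/2,v));W.append((q-l,sr-sl))
A=np.array(A);S=np.array(S);print(np.mean(W,0))
PA=plane(C,A,.094);PS=plane(C,S,.1075)
la=np.polyfit(PA[:,1],PA[:,0],1);ls=np.polyfit(PS[:,1],PS[:,0],1);print("axis x(y)",la,"seat",ls)
yy=PS[:,1];off=np.polyval(ls,yy)-np.polyval(la,yy);print("offs",off.mean(),"roll deg",np.degrees(np.arcsin(off.mean()/.0134)))
print("collar-end lip",plane(C,[323,174.8],.1075)," floor free end",plane(C,[324,217.8],.1034),"lip free",plane(C,[324,220],.1075))
print("shoulder edge",plane(C,[325.5,165.5],.108), "shaft end bottom silh", plane(C,[326,224],.104))
```

```text
Traceback (most recent call last):
TypeError: unsupported operand type(s) for +: 'float' and 'NoneType'
```

Run:
```python
from h import *
z=np.load("w1.npz");p=z["p"];s=dict(tool_pos=z["pos"],tcp_rot=z["rot"]);C=cam("wrist",s)
g=cv2.GaussianBlur(cv2.cvtColor(p,cv2.COLOR_RGB2GRAY),(1,5),0).astype(float)
def cross(row,a,b,t):
    for u in range(a,b):
        x,y=row[u],row[u+1]
        if (x-t)*(y-t)<=0 and x!=y: return u+(t-x)/(y-x)
    return np.nan
A=[];S=[];W=[]
for v in range(180,212,2):
    r=g[v];l=cross(r,300,315,75);q=cross(r,338,352,75)
    sl=cross(r,315,322,135);sr=cross(r,325,334,150)
    if np.isnan(l+q+sl+sr): continue
    A.append(((l+q)/2,v));S.append(((sl+sr)/2,v));W.append((q-l,sr-sl))
A=np.array(A);S=np.array(S);print(len(A),np.mean(W,0))
PA=plane(C,A,.094);PS=plane(C,S,.1075)
la=np.polyfit(PA[:,1],PA[:,0],1);ls=np.polyfit(PS[:,1],PS[:,0],1);print("axis x(y)",la,"seat",ls)
yy=PS[:,1];off=np.polyval(ls,yy)-np.polyval(la,yy);print("offs",off.mean(),"roll deg",np.degrees(np.arcsin(off.mean()/.0134)))
print("collar-end lip",plane(C,[323,174.8],.1075)," floor free end",plane(C,[324,217.8],.1034),"lip free",plane(C,[324,220],.1075))
print("shoulder edge",plane(C,[325.5,165.5],.108), "shaft end bottom silh", plane(C,[326,224],.104))
```

```text
15 [36.08869451 11.81526554]
axis x(y) [0.07995607 0.54925853] seat [0.07333867 0.54840506]
offs -0.0015246906939062092 roll deg -6.533428855698913
collar-end lip [[0.55680762 0.11584721 0.1075    ]]  floor free end [[0.55402075 0.08137286 0.1034    ]] lip free [[0.55399527 0.08123278 0.1075    ]]
shoulder edge [[0.55927192 0.12252228 0.108     ]] shaft end bottom silh [[0.55504368 0.0764209  0.104     ]]
```

Call:
step_arm:
  motion:
    - [4,-5,-1.2,0,3]
    - [4,-10,-2.4,0,6]
    - [4,-15,-3.5,2,9]
    - [4,-20.6,-4.6,5,11]
    - [4,-20.6,-4.6,7.2,11]
    - [4,-20.6,-4.6,7.2,11]
    - [4,-20.6,-4.6,7.2,11]
    - [4,-20.6,-4.6,7.2,11]

```text
time: 2.55
tool_pos: [0.4896, -0.103, 0.1213]
tcp_rot: [2.521, 1.871, 0.004]
wrist_force: [0.0, 0.6, 0.6]
width: 0.466
grip_force: 0.0
```

```bash
cat > key.py <<'E'
from h import *
def find(name):
    s,p,d,C=shot("wrist",name)
    hsv=cv2.cvtColor(p,cv2.COLOR_RGB2HSV)
    m=((hsv[...,0]>12)&(hsv[...,0]<32)&(hsv[...,1]>110)&(hsv[...,2]>90)).astype(np.uint8)
    n,l,st,ce=cv2.connectedComponentsWithStats(m)
    return s,p,C,l,st,n
E
python3 - <<'E'
from key import *
s,p,C,l,st,n=find("w2");M=R.from_rotvec(s["tcp_rot"]).as_matrix();print(s["time"],s["tool_pos"],M.round(3))
for i in range(1,n):
    if st[i,4]<150: continue
    v,u=np.nonzero(l==i);c=np.c_[u,v]
    print(st[i],p[v,u].mean(0))
    Z=plane(C,c,.012)
    (cx,cy),(w,h),a=cv2.minAreaRect(np.float32(Z[:,:2]*1000));b=cv2.boxPoints(((cx,cy),(w,h),a));print(cx,cy,w,h,a,b.round(1))
    print("tool offs cm",totool(s,np.array([cx/1000,cy/1000,.008])-s["tool_pos"])*100)
E
```

```text
2.55 [ 0.4895616  -0.10298448  0.12128476] [[ 0.29   0.957  0.003]
 [ 0.957 -0.29  -0.   ]
 [ 0.001  0.003 -1.   ]]
[ 566   60   74   76 3848] [209.61694387 107.02676715   0.31860707]
707.2515869140625 -97.61959838867188 54.921810150146484 51.72453689575195 89.32381439208984 [[ 681.1 -124.8]
 [ 732.8 -125.4]
 [ 733.4  -70.5]
 [ 681.7  -69.9]]
tool offs cm [ 6.8153452  20.64117484 11.40194992]
[320 174  11  40 401] [221.7032419  175.61845387  61.00249377]
490.42364501953125 -106.89693450927734 32.93124008178711 7.929854869842529 72.96714782714844 [[ 481.8 -121.5]
 [ 489.4 -123.8]
 [ 499.   -92.3]
 [ 491.5  -90. ]]
tool offs cm [-0.35605779  0.15776957 11.32886622]
```

View pics/w2.png

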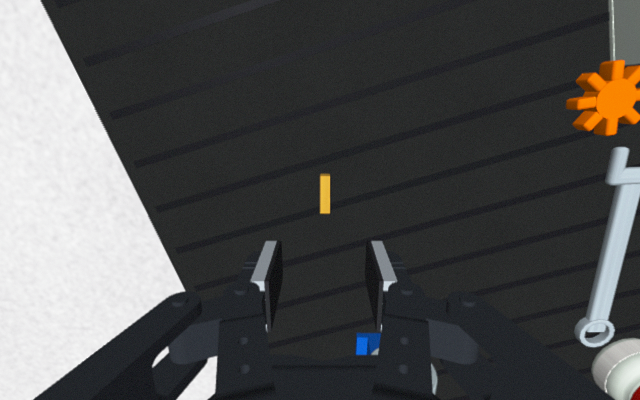

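The wrist view shows the key at (320–331, 174–214), aligned with the tool. I'll descend and pinch it by its top 3.5 mm.

Call:
step_arm:
  motion:
    - [3,-0.38,0.16,4,0]
    - [3,-0.38,0.16,8,0]
    - [3,-0.38,0.16,10,0]
    - [3,-0.38,0.16,11,0]
    - [3,-0.38,0.16,11.28,0]
    - [3,-0.38,0.16,11.28,0]
    - [3,-0.38,0.16,11.28,0]
  force: 25

```text
time: 3.3
tool_pos: [0.4899, -0.1083, 0.0082]
tcp_rot: [2.522, 1.869, 0.003]
wrist_force: [0.2, -0.4, -0.1]
width: 0.351
grip_force: 0.0
```

Run:
```python
from key import *
s,p,C,l,st,n=find("w3");print(s["tool_pos"],s["wrist_force"])
for i in range(1,n):
    if st[i,4]>60: print(st[i])
# finger tips expected
cv2.imwrite("pics/w3c.png",cv2.resize(p[170:400,200:450],None,fx=3,fy=2.6)[...,::-1])
```

```text
[ 0.48991632 -0.1082581   0.00817715] [ 0.24765166 -0.44700421 -0.12282849]
[314 220  18  67 412]
```

View pics/w3c.png

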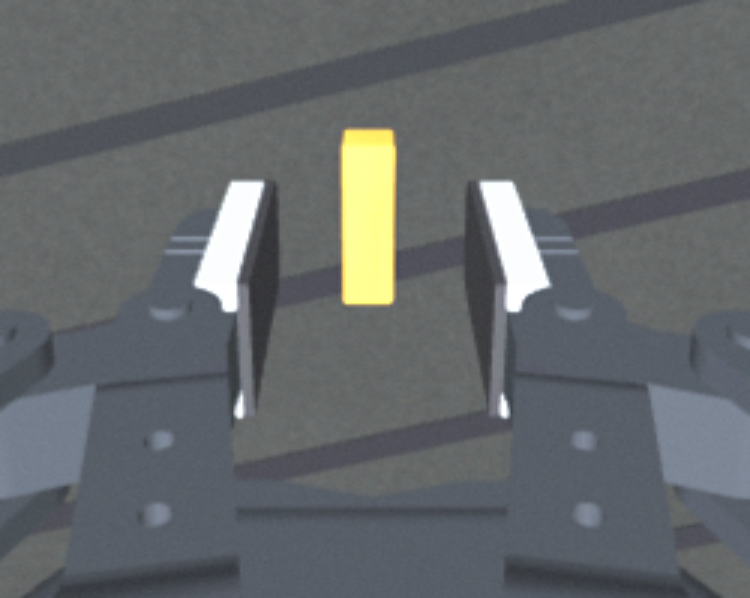

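The view shows the key centred between the pads. I'll close on it and lift.

Call:
step_arm:
  motion:
    - [1.2,0,0,0,0]
    - [0.4,0,0,0,0]
    - [0.4,0,0,0,0]
    - [0.4,0,0,0,0]
    - [0.4,0,0,0,0]
    - [0.4,0,0,0,0]
    - [0.4,0,0,-1,0]
    - [0.4,0,0,-3,0]
    - [0.4,0,0,-6,0]
    - [0.4,0,0,-10,0]
    - [0.4,0,0,-12,0]
    - [0.4,0,0,-12,0]
    - [0.4,0,0,-12,0]

```text
time: 4.65
tool_pos: [0.4881, -0.1081, 0.1268]
tcp_rot: [2.524, 1.87, 0.001]
wrist_force: [0.1, -1.0, -1.0]
width: 0.078
grip_force: 25.6
```

Run:
```python
from key import *
s,p,C,l,st,n=find("w4");M=R.from_rotvec(s["tcp_rot"]).as_matrix();print(s["tool_pos"],s["width"]*85.4,s["grip_force"])
for i in range(1,n):
    if st[i,4]>150:
        v,u=np.nonzero(l==i);print(st[i])
        for zz in (.007,.003):  # key top above TCP
            Z=plane(C,np.c_[u,v],s["tool_pos"][2]+zz)
            (cx,cy),(w,h),a=cv2.minAreaRect(np.float32(Z[:,:2]*1000));print(zz,cx,cy,w,h,a,"offs mm",totool(s,np.array([cx/1000,cy/1000,s["tool_pos"][2]])-s["tool_pos"])*1000)
cv2.imwrite("pics/w4c.png",cv2.resize(p[170:400,200:450],None,fx=3,fy=2.6)[...,::-1])
```

```text
[ 0.4880704  -0.10811409  0.12680532] 6.6884941578526 25.59438854455948
[ 563   52   77   75 3869]
0.007 614.9100341796875 -68.18429565429688 28.07687759399414 29.411388397216797 79.70159149169922 offs mm [7.51587828e+01 1.09698806e+02 9.90484926e-02]
0.003 617.9910888671875 -69.13288879394531 28.904647827148438 30.278518676757812 79.70152282714844 offs mm [7.51492008e+01 1.12922566e+02 1.01996579e-01]
[ 315  220   18   67 1092]
0.007 489.627685546875 -104.54772186279297 33.7338981628418 7.703701972961426 73.0287094116211 offs mm [3.86539061e+00 4.50427811e-01 3.46872664e-04]
0.003 489.0151672363281 -106.56842041015625 34.72846984863281 7.930816173553467 73.0286865234375 offs mm [1.75389994e+00 4.53339280e-01 3.85049929e-04]
```

View pics/w4c.png

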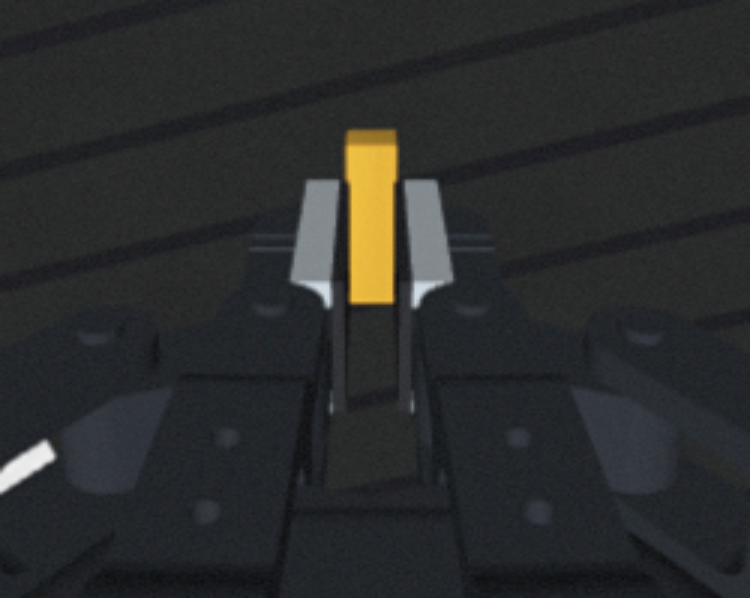

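The key is held squarely, in the same place relative to the tool as before the lift. I'll carry it above the seat.

Call:
step_arm:
  motion:
    - [0.4,3,0,-1.3,0]
    - [0.4,7,0.1,-2,-3]
    - [0.4,11,0.2,-2,-6]
    - [0.4,15,0.3,-2,-9]
    - [0.4,18.5,0.4,-2,-12.5]
    - [0.4,20.5,0.47,-2,-12.5]
    - [0.4,21.64,0.47,-1.3,-12.5]
    - [0.4,21.64,0.47,-1.3,-12.5]
    - [0.4,21.64,0.47,-0.5,-12.5]
    - [0.4,21.64,0.47,-0.3,-12.5]
    - [0.4,21.64,0.47,-0.3,-12.5]
    - [0.4,21.64,0.47,-0.3,-12.5]

```text
time: 5.9
tool_pos: [0.5555, 0.0967, 0.1294]
tcp_rot: [-2.307, -2.132, 0.0]
wrist_force: [0.6, 0.2, -0.2]
width: 0.084
grip_force: 25.6
```

Run:
```python
from key import *
s,p,C,l,st,n=find("w5");M=R.from_rotvec(s["tcp_rot"]).as_matrix();print(s["tool_pos"],M[:,0],s["wrist_force"])
big=cv2.resize(p[150:300,250:400],None,fx=5,fy=4,interpolation=cv2.INTER_CUBIC);cv2.imwrite("pics/w5c.png",big[...,::-1])
```

```text
[0.55549066 0.09673479 0.12943212] [ 7.86116194e-02  9.96905307e-01 -1.50752244e-04] [ 0.60360923  0.21777185 -0.2115822 ]
```

View pics/w5c.png

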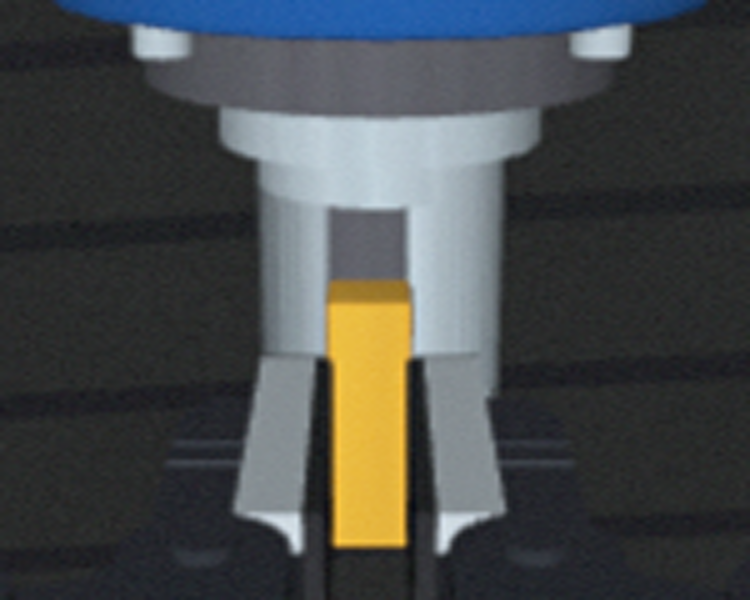

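The view shows the key (crop columns 330–410) in line with the seat (330–407). I'll check the axial offset numerically.

Run:
```python
from h import *
z=np.load("w5.npz");s=dict(tool_pos=z["pos"],tcp_rot=z["rot"]);C=cam("wrist",s);t=s["tool_pos"]
for n,uv,zz in (("key+end",[323.8,225.7],t[2]+.0038),("key-end",[323.8,286.7],t[2]+.0038),("seat+end",[323.6,201.8],.1075)):
    print(n,totool(s,plane(C,uv,zz)[0]-t)*1000)
```

```text
key+end [16.5631443   0.39789694 -3.80256862]
key-end [-15.5506531    0.40407184  -3.79772851]
seat+end [19.36321545  0.30756862 21.92914669]
```

Call:
step_arm:
  motion:
    - [0.4,0.12,0.01,0.5,0]
    - [0.4,0.12,0.01,1.0,0]
    - [0.4,0.12,0.01,1.4,0]
    - [0.4,0.12,0.01,1.6,0]
    - [0.4,0.12,0.01,1.7,0]
    - [0.4,0.12,0.01,1.75,0]
    - [0.4,0.12,0.01,1.8,0]
    - [0.4,0.12,0.01,1.85,0]
    - [0.4,0.12,0.01,1.85,0]

```text
time: 6.85
tool_pos: [0.5559, 0.0988, 0.1111]
tcp_rot: [2.306, 2.134, 0.0]
wrist_force: [-0.5, 0.1, 0.5]
width: 0.076
grip_force: 25.6
```

Call:
step_arm:
  motion:
    - [0.4,-0.05,0,0.04,0]
    - [0.4,-0.05,0,0.08,0]
    - [0.4,-0.05,0,0.12,0]
    - [0.4,-0.05,0,0.12,0]

```text
time: 7.25
tool_pos: [0.5559, 0.0985, 0.1107]
tcp_rot: [-2.306, -2.134, -0.001]
wrist_force: [-2.2, 1.3, 5.6]
width: 0.08
grip_force: 26.2
```

Call:
step_arm:
  motion:
    - [0.4,0,-0.02,-0.04,0]
    - [0.4,0,-0.04,-0.04,0]
    - [0.4,0,-0.04,0,0]
    - [0.4,0,-0.04,0,0]

```text
time: 7.65
tool_pos: [0.5558, 0.0985, 0.1106]
tcp_rot: [2.306, 2.133, 0.001]
wrist_force: [-2.0, 0.9, 6.3]
width: 0.079
grip_force: 26.3
```

Call:
step_arm:
  motion:
    - [0.4,0,-0.03,0,0]
    - [0.4,0,-0.06,0,0]
    - [0.4,0,-0.06,0,0]

```text
time: 7.95
tool_pos: [0.5545, 0.0981, 0.1092]
tcp_rot: [-2.306, -2.134, 0.001]
wrist_force: [0.4, -0.1, -0.7]
width: 0.08
grip_force: 25.6
```

Run:
```python
from key import *
s,p,C,l,st,n=find("w6");t=s["tool_pos"];print(t,s["wrist_force"],s["torque"])
for i in range(1,n):
    if 150<st[i,4] and st[i,0]<400: print(st[i])
g=cv2.cvtColor(p,cv2.COLOR_RGB2GRAY).astype(int)
print(g[196:240,323]);hsv=cv2.cvtColor(p,cv2.COLOR_RGB2HSV)[...,1]
for v in (206,212,216,220,224,235): print(v,g[v,296:352])
```

```text
[0.55445817 0.09805995 0.10915344] [ 0.44327067 -0.06951284 -0.6584803 ] [-0.00484824 -0.02055239  0.00947929]
[316   9  31  36 908]
[ 315  220   18   67 1072]
[200 200 200 199 199 201 202 201 200 200 199 199 199 199 197 199 198 198
 198 200 197 196 155 111 113 121 118 123 124 144 179 191 190 190 190 188
 188 189 189 187 188 188 189 187]
206 [ 41  44  42  40  50 102 133 146 155 162 169 175 184 188 190 190 197 200
 203 204 205 203 201 199 200 195 199 199 202 203 209 204 204 202 203 202
 199 199 195 196 195 194 194 196 197 193 189 190 189 188 186 182 176 174
 165 157]
212 [ 35  38  34  35  41  69 102 134 151 160 166 167 176 178 183 182 187 191
 193 195 197 201 203 203 199 197 198 198 200 200 205 204 208 205 203 202
 198 196 195 198 194 190 190 190 190 193 186 182 177 173 172 170 165 162
 156 146]
216 [ 33  30  34  33  34  59  92 113 115 120 139 141 148 157 164 174 177 187
 191 195 197 201 201 198 201 202 200 197 203 201 203 206 208 206 202 199
 200 198 196 194 193 193 189 186 187 191 186 182 176 174 170 164 164 155
 152 141]
220 [ 41  40  43  41  40  66  93 108 115 117 141 140 146 147 155 166 167 174
 176 157 135 117 116 113 115 115 114 113 114 113 116 114 117 117 122 109
  97  94 128 201 206 202 198 191 189 182 180 178 173 175 170 166 164 150
 151 139]
224 [ 42  39  48  43  42  60  93 111 116 121 141 140 148 148 149 163 168 175
 174 130 129 132 124 128 129 127 126 124 125 127 123 123 124 124 122 116
  88  96 131 200 207 200 194 192 189 185 180 176 172 173 169 162 162 150
 150 139]
235 [ 41  43  40  38  42  54  80 111 114 120 132 140 142 146 150 164 169 174
 176 155 189 191 192 188 190 189 188 187 186 184 187 186 185 184 187 178
 110  96 127 202 204 199 196 191 188 182 180 176 174 175 166 163 161 152
 147 137]
```

The key dropped into the slot: force is near zero and z is lower. I'll lower it to the floor.

Call:
step_arm:
  motion:
    - [0.4,0,0.02,0.03,0]
    - [0.4,0,0.02,0.06,0]
    - [0.4,0,0.02,0.09,0]
    - [0.4,0,0.02,0.09,0]

```text
time: 8.4
tool_pos: [0.5549, 0.0983, 0.1087]
tcp_rot: [-2.306, -2.134, 0.001]
wrist_force: [0.7, -0.1, -0.2]
width: 0.082
grip_force: 25.6
```

Call:
step_arm:
  motion:
    - [0.4,0,0,0.03,0]
    - [0.4,0,0,0.06,0]
    - [0.4,0,0,0.06,0]

```text
time: 8.7
tool_pos: [0.555, 0.0984, 0.1083]
tcp_rot: [2.306, 2.134, 0.0]
wrist_force: [0.1, 0.2, -0.8]
width: 0.079
grip_force: 25.6
```

Call:
step_arm:
  motion:
    - [1.2,0,0,0,0]
    - [1.6,0,0,0,0]
    - [2.0,0,0,0,0]
    - [2.0,0,0,0,0]
    - [2.0,0,0,-1,0]
    - [2.0,0,0,-3,0]
    - [2.0,0,0,-5,0]
    - [2.0,0,0,-7,0]
    - [2.0,0,0,-8,0]
    - [2.0,0,0,-8,0]
    - [2.0,0,0,-8,0]

```text
time: 9.8
tool_pos: [0.5548, 0.0983, 0.1881]
tcp_rot: [-2.306, -2.134, 0.0]
wrist_force: [0.3, -0.9, -0.6]
width: 0.235
grip_force: 0.0
```

Run:
```python
from key import *
s,p,C,l,st,n=find("w7");t=s["tool_pos"];print(t,s["wrist_force"])
for i in range(1,n):
    if 150<st[i,4] and 200<st[i,0]<400 and st[i,1]>100:
        v,u=np.nonzero(l==i)
        Z=plane(C,np.c_[u,v],.1115);(cx,cy),(w,h),a=cv2.minAreaRect(np.float32(Z[:,:2]*1000));print(st[i],cx,cy,w,h,a)
g=cv2.cvtColor(p,cv2.COLOR_RGB2GRAY).astype(int)
print(g[170:225,323])
for v in (185,195,205): print(v,g[v,300:352])
```

```text
[0.55479062 0.0983155  0.1880717 ] [ 0.26548931 -0.85454154 -0.63094913]
[319 178  11  45 494] 555.510009765625 100.01835632324219 32.7272834777832 7.2046403884887695 85.56769561767578
[198 195 196 198 200 199 196 145 117 121 181 190 187 186 188 185 189 188
 186 189 188 186 188 188 186 187 187 186 186 184 186 187 186 186 186 185
 184 185 187 185 185 182 186 183 185 183 185 183 182 184 181 183 186 193
 203]
185 [ 43  39  38  40  35  38  38  47  91 111 123 137 144 147 162 165 176 166
 138 183 189 189 187 185 187 186 186 184 186 182 135 199 201 195 189 182
 179 176 170 166 159 150 141 127 109  56  33  37  32  34  38  34]
195 [ 45  43  41  41  45  40  45  50  86 110 121 137 142 148 159 167 176 168
 146 188 189 188 185 187 184 185 180 182 185 181 137 198 201 195 188 181
 177 170 169 164 158 148 138 125 101  55  42  41  41  39  45  41]
205 [ 45  44  44  46  42  43  42  46  77 108 119 137 142 146 156 166 175 168
 148 182 186 188 187 185 186 182 181 182 183 180 146 200 202 192 186 181
 179 171 168 160 156 148 135 122  91  46  40  42  40  44  43  45]
```

Run:
```python
from h import *
z=np.load("w7.npz");s=dict(tool_pos=z["pos"],tcp_rot=z["rot"]);C=cam("wrist",s);d=z["d"]
v,u=np.mgrid[184:220,320:330];uv=np.c_[u.ravel(),v.ravel()];P=pts(C,uv,d)
A=np.c_[P[:,:2]-[.5555,.0985],np.ones(len(P))];c,*_=np.linalg.lstsq(A,P[:,2],rcond=None);print(c,np.std(A@c-P[:,2]),np.degrees(np.arctan(c[:2])))
M=R.from_rotvec(s["tcp_rot"]).as_matrix()
print(M.round(3)); H=np.array([.497,-.276,.0]); print(totool(s,H-s["tool_pos"]))
```

```text
[-0.11032623  1.50618912  0.11214938] 0.016120301697819736 [-6.29576604 56.4187324 ]
[[ 0.077  0.997 -0.   ]
 [ 0.997 -0.077 -0.   ]
 [-0.    -0.    -1.   ]]
[-0.37765604 -0.02863477  0.18809249]
```

The key sits in the seat, aligned at 85.6°. Next is a close look at the hub.

Call:
step_arm:
  motion:
    - [3,-5,-0.4,0,2]
    - [4,-10,-0.8,0,4]
    - [5,-15,-1.2,0,6]
    - [6,-20,-1.6,0,8]
    - [7,-25,-2,0,10]
    - [8,-30,-2.3,0,10.6]
    - [8.5,-34,-2.6,1,10.6]
    - [8.5,-37.3,-2.9,1,10.6]
    - [8.5,-37.3,-2.9,1,10.6]
    - [8.5,-37.3,-2.9,1,10.6]
    - [8.5,-37.3,-2.9,1,10.6]

```text
time: 10.95
tool_pos: [0.4969, -0.2703, 0.1774]
tcp_rot: [-2.491, -1.911, 0.0]
wrist_force: [0.3, 0.4, 0.8]
width: 0.998
grip_force: 0.0
```

Run:
```python
from h import *
s,p,d,C=shot("wrist","w8");print(s["time"],s["tool_pos"],R.from_rotvec(s["tcp_rot"]).as_matrix().round(3)[:,0])
print(proj(C,[[.503,-.253,.078],[.490,-.298,.078]]))
cv2.imwrite("pics/w8c.png",cv2.resize(p[120:320,200:450],None,fx=3,fy=3,interpolation=cv2.INTER_CUBIC)[...,::-1])
```

```text
10.95 [ 0.49686661 -0.27025557  0.17736099] [0.259 0.966 0.001]
[[325.08601831 170.3916021 ]
 [323.8858591  227.5402712 ]]
```

View pics/w8c.png

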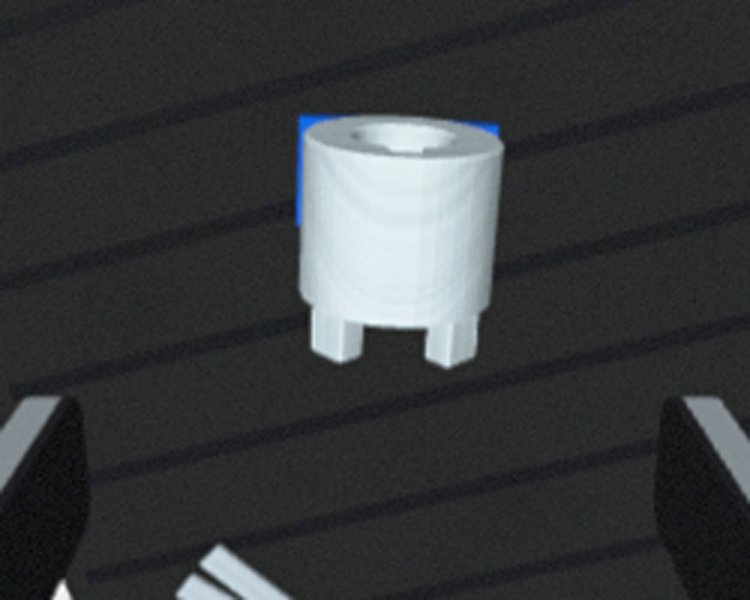

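The crop shows the hub body at columns 300–500 with its plain face toward the camera, keyway straight up, and the top jaws' inner flanks at 362 and 428. The keyway must roll about 6.5° toward −x to match the shaft, so I'll nudge a jaw with one finger. First I'll measure the hub.

```bash
cat > hub.py <<'E'
from h import *
def load(f):
    z=np.load(f+".npz");s=dict(tool_pos=z["pos"],tcp_rot=z["rot"]);return s,z["p"],cam("wrist",s)
def hubmask(p):
    hsv=cv2.cvtColor(p,cv2.COLOR_RGB2HSV);m=((hsv[...,2]>95)&(hsv[...,1]<70)).astype(np.uint8)
    return m
E
python3 - <<'E'
from hub import *
s,p,C=load("w8");m=hubmask(p);t=s["tool_pos"]
L=[]
for v in range(180,222,3):
    u=np.nonzero(m[v,280:385])[0]+280;L.append((u.min(),u.max(),v))
L=np.array(L,float);mid=np.c_[(L[:,0]+L[:,1])/2,L[:,2]];A=plane(C,mid,.05);print("width px",(L[:,1]-L[:,0])[[0,-1]])
k=np.polyfit(A[:,1],A[:,0],1);print("axis x(y)",k,"yaw",np.degrees(np.arctan2(1,k[0])),"x at -.27",np.polyval(k,-.27))
T=np.array([totool(s,a-t)*1000 for a in A]);print(T[[0,-1]])
g=cv2.cvtColor(p,cv2.COLOR_RGB2GRAY).astype(int)
print("col332",g[150:250,332])
for v in (231,234,237): print(v,g[v,296:366])
for v in (168,170,172): print(v,g[v,300:372])
E
```

```text
width px [65. 61.]
axis x(y) [0.31632208 0.59111785] yaw 72.44668714671396 x at -.27 0.505710891629736
[[  3.14471236   8.93440444 127.34933757]
 [-32.53223312   7.48674883 127.31768219]]
col332 [ 45  42  42  42  41  40  41  48  88 144 160 204 228 230 230 231 232 232
 232 235 202 163 211 234 235 236 235 234 235 234 234 232 231 230 230 232
 231 234 234 233 231 229 228 227 229 230 232 235 236 234 233 232 233 232
 234 234 234 233 234 233 232 233 233 233 233 231 230 232 232 231 230 229
 235 235 233 232 236 238 216 125  47  38  40  44  42  41  43  44  41  42
  41  41  44  42  41  44  42  44  38  42]
231 [ 42  39  40  42  42  38  42  98 212 205 207 209 208 209 212 212 215 228
 208 186 181 177 173 171 155  62  39  41  44  43  41  39  42  40  42  41
  38  36  42  39  40  40  40  40  38  62 146 207 205 204 208 212 216 223
 214 182 175 179 179 174 173 177 181  68  42  41  43  42  45  43]
234 [ 41  41  44  43  41  38  41 100 217 206 206 211 209 208 210 213 216 228
 206 185 180 176 172 165 127  54  37  42  40  41  41  38  43  41  43  41
  42  40  41  43  47  46  45  43  40  80 189 206 200 204 20
[... 559 characters left out ...]
 193 184 175 163 156 149 155 157
 155 156 154 155 154 155 156 153 152 154 153 157 153 122  49  30  35  29]
170 [106 148 167 179 186 192 197 202 208 218 223 219 220 214 217 212 200 188
 175 172 160 155 157 156 153 151 152 154 152 159 184 198 202 204 203 200
 205 213 214 213 204 151 148 150 151 153 148 149 151 149 150 150 150 152
 150 153 151 153 155 152 152 154 161 165 169 166 150 113  39  32  29  29]
172 [107 149 168 180 188 194 200 200 202 207 216 219 222 221 221 224 227 230
 233 234 234 233 232 233 232 230 230 229 226 224 212 209 211 209 208 193
 192 193 193 191 179 172 174 173 175 175 186 182 184 182 183 183 193 191
 198 196 194 196 197 195 192 185 176 161 152 143 127  86  37  36  32  31]
```

Run:
```python
from hub import *
for f,uv in (("w4",[(313,239.2)]),("w1",[(272,241.3),(376,241.3)]),("w8",[(221,252.7),(431,252.7)])):
    s,p,C=load(f)
    o=totool(s,C[2][:3,3]-s["tool_pos"])
    for q in uv:
        r=totool(s,rays(C,[q])[0]);k=(.011-o[0])/r[0];print(f,q,((o+k*r)*1000).round(1))
s,p,C=load("w8");t=s["tool_pos"]
for n,u,z in (("ridgeL",(313.5,234),.0725),("ridgeR",(349.8,234),.0725),("innerL",(320.3,234),.0667),("innerR",(341.3,234),.0667),("bodyend",(332,227.3),.078),("jawendL",(314,238.5),.0725),("facetop",(332,171.5),.078)):
    print(n,(totool(s,plane(C,u,z)[0]-t)*1000).round(1))
```

```text
w4 (313, 239.2) [11.  -4.4 -6.2]
w1 (272, 241.3) [ 11.  -22.7  -8.4]
w1 (376, 241.3) [11.  24.  -8.4]
w8 (221, 252.7) [ 11.  -42.4 -19.3]
w8 (431, 252.7) [ 11.   45.3 -19.3]
ridgeL [-36.8  -7.8 104.8]
ridgeR [-36.8  22.1 104.8]
innerL [-39.4  -2.3 110.6]
innerR [-39.4  15.4 110.6]
bodyend [-28.5   7.2  99.3]
jawendL [-40.8  -7.4 104.8]
facetop [17.3  6.9 99.4]
```

Call:
step_arm:
  motion:
    - [4,-2,-1,0,2.4]
    - [4,-4.15,-1.95,0,2.4]
    - [4,-4.15,-1.95,0,2.4]
    - [4,-4.15,-1.95,0,2.4]
    - [4,-4.15,-1.95,4,2.4]
    - [4,-4.15,-1.95,8,2.4]
    - [4,-4.15,-1.95,10,2.4]
    - [4,-4.15,-1.95,10.8,2.4]
    - [4,-4.15,-1.95,11.07,2.4]
    - [4,-4.15,-1.95,11.07,2.4]
    - [4,-4.15,-1.95,11.07,2.4]

```text
time: 12.1
tool_pos: [0.4691, -0.3069, 0.0693]
tcp_rot: [2.53, 1.858, 0.002]
wrist_force: [0.7, 0.6, 1.0]
width: 0.468
grip_force: 0.0
```

Call:
step_arm:
  motion:
    - [4,0,-0.1,0.1,0]
    - [4,0,-0.2,0.2,0]
    - [4,0,-0.2,0.2,0]

```text
time: 12.4
tool_pos: [0.4657, -0.3058, 0.0659]
tcp_rot: [2.532, 1.858, 0.0]
wrist_force: [-0.3, -0.8, -0.5]
width: 0.468
grip_force: 0.0
```

Run:
```python
from hub import *
s,p,d,C=shot("wrist","w9");t=s["tool_pos"];print(t,s["tcp_rot"],s["wrist_force"])
m=hubmask(p);g=cv2.cvtColor(p,cv2.COLOR_RGB2GRAY).astype(int)
for v in range(100,300,12):
    u=np.nonzero(np.diff(m[v].astype(int)))[0];print(v,u)
```

```text
[ 0.46565652 -0.30583831  0.06593533] [2.53232016e+00 1.85846008e+00 2.18545707e-04] [-0.27751503 -0.79294003 -0.54143121]
100 [67]
112 [73]
124 [ 80 322 435]
136 [ 86 321 441]
148 [ 93 321 440]
160 [ 99 321 439]
172 [106 321 437]
184 [112 321 436]
196 [118 321 435]
208 [125 321 433]
220 [131 322 432]
232 [137 330 428]
244 [144 263 275 330 361 371 382 398 427]
256 [150 259 271 338 358 375 387 399 421]
268 [156 254 267 379 392]
280 [163 249 263 383 396]
292 [169]
```

Call:
step_arm:
  motion:
    - [4,0,-0.1,0,0]
    - [4,0,-0.2,0,0]
    - [4,0,-0.3,0,0]
    - [4,0,-0.4,0,0]
    - [4,0,-0.48,0,0]
    - [4,0,-0.48,0,0]
    - [4,0,-0.48,0,0]

```text
time: 13.15
tool_pos: [0.4612, -0.3043, 0.0656]
tcp_rot: [2.532, 1.859, 0.0]
wrist_force: [0.7, -0.2, 0.1]
width: 0.463
grip_force: 0.3
```

```bash
cat > meas.py <<'E'
from hub import *
import sys
f=sys.argv[1]
s,p,d,C=shot("wrist",f);t=s["tool_pos"];print(s["time"],t,s["tcp_rot"],s["wrist_force"])
g=cv2.cvtColor(p,cv2.COLOR_RGB2GRAY).astype(int);m=hubmask(p)
for v in map(int,sys.argv[2:]):
    print(v,np.nonzero(np.diff(m[v].astype(int)))[0],g[v,318:445].tolist())
E
python3 meas.py w10 240 250 258
```

```text
13.15 [ 0.46117017 -0.30430135  0.06564422] [2.53235617e+00 1.85902227e+00 2.76929463e-05] [ 0.67849911 -0.16326016  0.14538243]
240 [148 334 365 391 434] [38, 40, 39, 43, 39, 41, 45, 40, 43, 38, 41, 44, 43, 46, 45, 41, 70, 152, 206, 206, 200, 202, 205, 209, 212, 209, 208, 207, 208, 207, 211, 213, 212, 214, 214, 225, 231, 219, 200, 192, 191, 187, 189, 182, 182, 179, 178, 172, 70, 35, 36, 36, 36, 60, 67, 66, 64, 63, 65, 65, 64, 68, 66, 63, 55, 52, 48, 62, 57, 63, 77, 78, 76, 77, 103, 103, 108, 128, 131, 134, 133, 163, 160, 160, 160, 160, 165, 190, 218, 218, 215, 213, 209, 207, 208, 209, 212, 214, 214, 215, 217, 221, 228, 230, 214, 190, 187, 181, 183, 188, 187, 184, 178, 179, 184, 180, 104, 45, 41, 40, 44, 44, 40, 43, 39, 46, 42]
250 [153 261 273 334 364 373 385 402 432] [42, 40, 41, 43, 42, 45, 45, 42, 43, 46, 36, 44, 44, 38, 41, 40, 70, 152, 187, 203, 202, 203, 207, 211, 210, 207, 206, 205, 206, 209, 209, 214, 209, 214, 222, 230, 219, 199, 192, 188, 182, 181, 178, 176, 177, 174, 165, 68, 25, 24, 26, 20, 27, 29, 29, 53, 120, 141, 136, 138, 138, 137, 138, 137, 137, 138, 140, 120, 56, 4
[... 160 characters left out ...]
3, 180, 181, 182, 180, 176, 176, 176, 176, 175, 136, 59, 39, 41, 42, 42, 40, 43, 38, 43, 46, 43, 45]
258 [157 258 270 347 357 375 388 402 429] [41, 41, 41, 41, 44, 44, 43, 44, 42, 43, 42, 43, 48, 40, 43, 44, 44, 46, 42, 42, 40, 43, 39, 42, 42, 43, 42, 41, 46, 69, 103, 133, 176, 202, 222, 213, 183, 155, 126, 108, 88, 58, 45, 41, 38, 41, 45, 31, 24, 29, 21, 20, 23, 22, 25, 26, 25, 40, 90, 138, 138, 140, 137, 138, 137, 137, 138, 137, 139, 138, 121, 54, 35, 41, 35, 43, 36, 36, 39, 36, 36, 35, 38, 37, 57, 120, 171, 189, 194, 201, 201, 199, 203, 202, 204, 205, 207, 211, 215, 224, 230, 216, 186, 180, 177, 175, 180, 180, 173, 174, 156, 125, 85, 41, 32, 31, 35, 36, 33, 36, 31, 33, 34, 27, 31, 36, 33]
```

```bash
cat > roll.py <<'E'
from hub import *
from scipy.optimize import brentq
def roll(f,va,vr,zax=.05,cols=(290,460)):
    """hub axis from body silhouette rows va (extrapolated), roll from ridge pixels vr=[(uL,uR,v)]"""
    s,p,C=load(f);m=hubmask(p);t=s["tool_pos"];o=C[2][:3,3]
    A=[]
    for v in va:
        u=np.nonzero(m[v,cols[0]:cols[1]])[0]+cols[0];A.append(((u.min()+u.max())/2,v))
    P=plane(C,np.array(A),zax);k=np.polyfit(P[:,1],P[:,0],1);yaw=np.arctan2(1,k[0])
    e=np.array([np.sin(yaw),-np.cos(yaw),0])   # lateral, + = world +x
    for uL,uR,v in vr:
        out=[]
        for u,sg in ((uL,-1),(uR,1)):
            def fn(a):
                ang=a+sg*np.arctan2(14,22.5);z=zax+.0265*np.cos(ang)
                q=plane(C,[u,v],z)[0];ax=np.array([np.polyval(k,q[1]),q[1],0]);return (q-ax)@e-.0265*np.sin(ang)
            out.append(np.degrees(brentq(fn,-.4,.4)))
        print(f,"yaw",np.degrees(yaw).round(2),"roll L,R,mean",np.round(out,2),np.mean(out).round(2))
    return s,C,k
E
python3 - <<'E'
from roll import *
roll("w8",range(180,222,3),[(313.6,349.6,234)])
roll("w9",range(150,220,4),[(344,344,250)])
s,p,C=load("w9");g=cv2.cvtColor(p,cv2.COLOR_RGB2GRAY).astype(int);print(g[250,330:440].tolist())
roll("w10",range(150,220,4),[(353.3,419.2,250)])
E
```

```text
w8 yaw 72.45 roll L,R,mean [-1.65  2.66] 0.51Traceback (most recent call last):
  File "<stdin>", line 3, in <module>
  File "roll.py", line 17, in roll
    out.append(np.degrees(brentq(fn,-.4,.4)))
                          ~~~~~~^^^^^^^^^^^
    r = _zeros._brentq(f, a, b, xtol, rtol, maxiter, args, full_output, disp)
ValueError: f(a) and f(b) must have different signs
```

Run:
```python
from roll import *
s,p,C=load("w9");g=cv2.cvtColor(p,cv2.COLOR_RGB2GRAY).astype(int);print(g[250,325:435].tolist())
for f in("w9","w10"):
    m=hubmask(load(f)[1]);print([(v,u.min()+300,u.max()+300) for v in (150,180,210) for u in [np.nonzero(m[v,300:470])[0]]])
roll("w10",range(150,214,4),[(353.3,419.2,250)],cols=(300,470))
```

```text
[48, 40, 44, 43, 45, 78, 173, 207, 207, 204, 204, 207, 211, 211, 211, 208, 208, 209, 209, 211, 214, 212, 212, 218, 225, 229, 211, 188, 185, 184, 179, 177, 172, 172, 169, 173, 86, 41, 41, 43, 41, 24, 23, 26, 28, 25, 33, 29, 52, 120, 138, 137, 136, 139, 137, 139, 137, 135, 139, 140, 123, 54, 39, 42, 41, 42, 44, 41, 44, 44, 41, 41, 43, 70, 159, 209, 207, 204, 204, 200, 202, 204, 205, 206, 207, 212, 213, 214, 221, 225, 223, 199, 178, 173, 173, 177, 177, 172, 169, 169, 173, 166, 76, 40, 41, 44, 43, 43, 41, 47]
[(150, np.int64(322), np.int64(440)), (180, np.int64(322), np.int64(436)), (210, np.int64(322), np.int64(433))]
[(150, np.int64(332), np.int64(451)), (180, np.int64(330), np.int64(446)), (210, np.int64(328), np.int64(441))]
w10 yaw 69.08 roll L,R,mean [-7.05 -2.37] -4.71
```

Call:
step_arm:
  motion:
    - [4,0,0.4,0,0]
    - [4,0,0.5,-0.5,0]
    - [4,0,0.5,-3,0]
    - [4,0,0.8,-7,0]
    - [4,3,2.6,-10,0]
    - [4,4.2,2.6,-11,0]
    - [4,4.2,2.6,-11,0]
    - [4,4.2,2.6,-11,0]
    - [4,4.2,2.6,-11,0]

```text
time: 14.1
tool_pos: [0.4967, -0.2716, 0.1733]
tcp_rot: [-2.53, -1.857, 0.003]
wrist_force: [-0.0, 0.4, -0.6]
width: 0.472
grip_force: 0.0
```

Run:
```python
from roll import *
s,p,d,C=shot("wrist","w11");print(s["time"],s["tool_pos"],s["tcp_rot"])
g=cv2.cvtColor(p,cv2.COLOR_RGB2GRAY).astype(int);m=hubmask(p)
for v in range(150,260,12): 
    u=np.nonzero(m[v,270:410])[0]+270;print(v,u.min() if len(u) else 0,u.max() if len(u) else 0)
for v in (231,234,237): print(v,g[v,290:370].tolist())
```

```text
14.1 [ 0.49666716 -0.27162764  0.17329486] [-2.52974246 -1.85673858  0.0032061 ]
150 0 0
162 306 356
174 302 368
186 302 367
198 301 366
210 300 365
222 303 363
234 304 359
246 270 383
258 270 388
231 [28, 33, 31, 32, 34, 36, 34, 28, 37, 33, 40, 40, 32, 59, 138, 201, 205, 209, 212, 209, 208, 213, 213, 216, 227, 198, 185, 178, 176, 174, 164, 125, 64, 59, 75, 77, 103, 124, 127, 131, 126, 132, 157, 158, 157, 159, 159, 171, 169, 164, 160, 151, 153, 171, 215, 212, 209, 210, 212, 216, 223, 225, 190, 174, 175, 177, 174, 170, 172, 168, 108, 49, 43, 41, 45, 46, 43, 47, 42, 43]
234 [36, 43, 43, 39, 39, 41, 44, 40, 45, 40, 42, 42, 43, 67, 148, 201, 203, 208, 209, 210, 208, 212, 214, 218, 227, 192, 181, 178, 172, 171, 163, 102, 45, 39, 43, 45, 43, 41, 39, 42, 41, 41, 40, 44, 41, 42, 43, 39, 40, 45, 41, 42, 70, 166, 208, 205, 203, 209, 212, 215, 221, 216, 179, 172, 171, 177, 173, 169, 170, 163, 67, 40, 44, 39, 42, 43, 47, 41, 45, 44]
237 [44, 42, 43, 41, 44, 43, 40, 43, 47, 39, 46, 41, 40, 62, 140, 201, 204, 211, 210, 204, 209, 211, 214, 218, 224, 185, 180, 176, 170, 168, 160, 76, 41, 46, 44, 46, 44, 42, 42, 42, 39, 42, 41, 41, 43, 41, 41, 44, 40, 43, 40, 35, 86, 198, 204, 201, 204, 207, 210, 215, 225, 205, 175, 169, 172, 173, 167, 165, 169, 165, 65, 40, 43, 46, 45, 43, 47, 42, 41, 40]
```

Run:
```python
from roll import *
roll("w8",range(178,222,3),[(313.6,349.8,234)],cols=(280,400))
s,C,k=roll("w11",range(178,220,3),[(314.4,351.4,234)],cols=(280,400))
# keyway on face: print face rows
g=cv2.cvtColor(load("w11")[1],cv2.COLOR_RGB2GRAY).astype(int)
for v in range(160,178,2): print(v,g[v,298:374].tolist())
for f in("w8","w11"):
    s,p,C=load(f);m=hubmask(p)
    hsv=cv2.cvtColor(p,cv2.COLOR_RGB2HSV);b=((hsv[...,0]>100)&(hsv[...,0]<125)&(hsv[...,1]>150)).astype(np.uint8)[:,280:400];v,u=np.nonzero(b[140:260]);print(f,[ (x,u[v==x].min()+280,u[v==x].max()+280) for x in range(16,60,6) if (v==x).any()])
```

```text
w8 yaw 72.51 roll L,R,mean [-1.78  2.99] 0.6
w11 yaw 68.61 roll L,R,mean [-0.19  5.13] 2.47
160 [53, 93, 93, 90, 93, 92, 93, 93, 97, 104, 120, 119, 136, 141, 147, 148, 144, 153, 159, 159, 161, 161, 158, 159, 158, 158, 159, 160, 158, 161, 164, 163, 162, 163, 163, 161, 162, 162, 159, 161, 159, 161, 158, 156, 152, 156, 150, 144, 146, 145, 140, 126, 122, 102, 86, 72, 68, 68, 78, 89, 86, 81, 84, 91, 88, 88, 89, 88, 68, 46, 45, 44, 42, 41, 43, 44]
162 [56, 88, 90, 92, 95, 99, 127, 149, 155, 160, 160, 160, 158, 160, 160, 157, 160, 158, 160, 158, 157, 160, 168, 170, 181, 192, 198, 202, 205, 213, 217, 216, 219, 221, 221, 225, 226, 224, 224, 224, 223, 224, 218, 204, 204, 201, 179, 170, 160, 159, 157, 156, 156, 159, 157, 156, 149, 148, 141, 144, 134, 130, 113, 93, 95, 91, 91, 92, 69, 40, 40, 41, 38, 42, 43, 43]
164 [58, 94, 97, 97, 127, 151, 158, 158, 157, 158, 156, 157, 159, 157, 159, 156, 156, 158, 156, 147, 152, 158, 159, 163, 171, 181, 189, 193, 199, 210, 216, 217, 221, 222, 225, 229, 229, 230, 231, 231, 229, 231, 232, 229, 230, 230, 224, 225, 224, 219, 212, 203, 186, 175, 159, 157, 156, 15
[... 2087 characters left out ...]
231, 233, 232, 232, 235, 235, 236, 236, 235, 235, 235, 234, 235, 236, 236, 235, 235, 235, 236, 235, 235, 235, 230, 231, 232, 231, 231, 228, 223, 221, 218, 215, 216, 214, 204, 200, 194, 193, 191, 184, 177, 169, 161, 154, 153, 139, 130, 115, 62, 46, 39, 46, 46]
w8 [(22, np.int64(299), np.int64(365)), (28, np.int64(299), np.int64(300)), (34, np.int64(299), np.int64(300)), (40, np.int64(299), np.int64(300)), (46, np.int64(298), np.int64(299)), (52, np.int64(298), np.int64(299))]
w11 [(22, np.int64(299), np.int64(366)), (28, np.int64(299), np.int64(301)), (34, np.int64(299), np.int64(301)), (40, np.int64(299), np.int64(300)), (46, np.int64(299), np.int64(300)), (52, np.int64(299), np.int64(300))]
```

Run:
```python
from roll import *
for f,l,r in (("w8",313.6,349.8),("w11",314.4,351.4)):
    s,p,C=load(f);P=plane(C,[[l,234],[r,234]],.0725);print(f,P,P.mean(0))
s=bot.read_state();t=s["tool_pos"];print(t)
s,p,C=load("w11");P=plane(C,[[314.4,234],[351.4,234]],.0725)
print([(totool(s,q-t)*1000).round(1) for q in P])
```

```text
w8 [[ 0.47976176 -0.30364434  0.0725    ]
 [ 0.50853943 -0.31134043  0.0725    ]] [ 0.4941506  -0.30749239  0.0725    ]
w11 [[ 0.47921328 -0.30272995  0.0725    ]
 [ 0.50779735 -0.31165297  0.0725    ]] [ 0.49350532 -0.30719146  0.0725    ]
[ 0.49672365 -0.27174544  0.17333762]
[array([-34.9,  -7. , 100.9]), array([-34.8,  22.9, 100.7])]
```

Call:
step_arm:
  motion:
    - [4,-2,-1,0,0]
    - [4,-4,-1.97,0,0]
    - [4,-4,-1.97,0,0]
    - [4,-4,-1.97,2,0]
    - [4,-4,-1.97,6,0]
    - [4,-4,-1.97,9,0]
    - [4,-4,-1.97,10.3,0]
    - [4,-4,-1.97,10.71,0]
    - [4,-4,-1.97,10.71,0]
    - [4,-4,-1.97,10.71,0]
    - [4,-4,-1.97,10.71,0]
    - [4,-4,-2.1,10.71,0]
    - [4,-4,-2.2,10.71,0]
    - [4,-4,-2.3,10.71,0]
    - [4,-4,-2.4,10.71,0]
    - [4,-4,-2.5,10.71,0]
    - [4,-4,-2.57,10.71,0]
    - [4,-4,-2.57,10.71,0]
    - [4,-4,-2.57,10.71,0]
    - [4,-4,-2.57,10.71,0]

```text
time: 16.15
tool_pos: [0.462, -0.3025, 0.0685]
tcp_rot: [-2.533, -1.859, -0.0]
wrist_force: [-0.6, -0.5, 0.5]
width: 0.467
grip_force: 0.0
```

Run:
```python
from roll import *
s,p,d,C=shot("wrist","w12");print(s["tool_pos"],s["wrist_force"],s["grip_force"])
g=cv2.cvtColor(p,cv2.COLOR_RGB2GRAY).astype(int);m=hubmask(p)
for v in (150,165,180,195,210): 
    u=np.nonzero(m[v,300:470])[0]+300;print(v,u.min(),u.max())
print(g[250,320:440].tolist())
```

```text
[ 0.46204152 -0.30247711  0.06847419] [-0.60133459 -0.45902245  0.51074361] 0.0
150 333 450
165 332 448
180 332 445
195 330 443
210 330 440
[45, 47, 42, 43, 43, 46, 46, 44, 42, 40, 41, 38, 41, 39, 34, 43, 42, 84, 182, 203, 204, 202, 202, 207, 212, 213, 211, 208, 206, 209, 210, 210, 213, 213, 213, 217, 224, 226, 209, 186, 185, 183, 180, 179, 172, 167, 56, 20, 23, 24, 27, 30, 30, 54, 119, 138, 139, 137, 139, 138, 137, 137, 138, 137, 138, 123, 50, 39, 39, 42, 42, 41, 44, 43, 41, 43, 44, 42, 44, 44, 41, 40, 43, 45, 75, 164, 209, 206, 203, 204, 200, 201, 206, 207, 209, 210, 212, 215, 216, 222, 226, 224, 201, 179, 176, 174, 179, 180, 173, 169, 173, 171, 140, 62, 42, 41, 37, 44, 45, 41]
```

Call:
step_arm:
  motion:
    - [4,0,0,0.1,0]
    - [4,0,0,0.2,0]
    - [4,0,-0.1,0.3,0]
    - [4,0,-0.1,0.3,0]
    - [4,0,-0.1,0.3,0]

```text
time: 16.7
tool_pos: [0.4619, -0.3029, 0.0664]
tcp_rot: [2.531, 1.858, 0.001]
wrist_force: [1.3, -1.2, 6.0]
width: 0.472
grip_force: 2.2
```

```bash
cat > rr.py <<'E'
from roll import *
import sys
def auto(f,v):
    s,p,d,C=shot("wrist",f);print(s["time"],s["tool_pos"],s["wrist_force"].round(1),round(s["grip_force"],2))
    g=cv2.cvtColor(p,cv2.COLOR_RGB2GRAY).astype(int);m=hubmask(p);return s,p,g,m
if __name__=="__main__":
    s,p,g,m=auto(sys.argv[1],250)
    for v in (150,180,210):
        u=np.nonzero(m[v,300:470])[0]+300;print(v,u.min(),u.max())
    r=g[250]; u=np.arange(325,440); d=r[u+1]-r[u]
    print("falls",[(int(a),int(b)) for a,b in zip(u,d) if b<-12],"rises",[(int(a),int(b)) for a,b in zip(u,d) if b>25])
E
python3 rr.py w13
```

```text
16.7 [ 0.46192216 -0.30289933  0.06639305] [ 1.3 -1.2  6. ] 2.23
150 334 453
180 332 448
210 329 442
falls [(357, -20), (358, -14), (365, -90), (366, -48), (384, -14), (385, -69), (386, -15), (421, -18), (422, -25), (432, -117), (433, -40)] rises [(335, 34), (336, 92), (337, 40), (373, 66), (403, 32), (404, 87), (405, 47)]
```

Call:
step_arm:
  motion:
    - [4,0,0.1,-0.1,0]
    - [4,0,0,-0.2,0]
    - [4,0,-0.1,-0.2,0]
    - [4,0,-0.2,-0.2,0]
    - [4,0,-0.3,-0.2,0]
    - [4,0,-0.4,-0.2,0]
    - [4,0,-0.4,-0.2,0]
    - [4,0,-0.4,-0.2,0]

```text
time: 17.55
tool_pos: [0.457, -0.3008, 0.0673]
tcp_rot: [-2.532, -1.859, 0.0]
wrist_force: [1.5, 0.1, 0.1]
width: 0.463
grip_force: 0.7
```

```bash
python3 rr.py w14
```

```text
17.55 [ 0.45700801 -0.30078338  0.06729572] [1.5 0.1 0.1] 0.74
150 347 468
180 341 460
210 335 450
falls [(355, -15), (356, -19), (365, -113), (366, -37), (384, -18), (385, -63), (386, -21), (435, -106), (436, -42)] rises [(335, 78), (336, 65), (373, 67), (398, 29), (399, 28), (404, 30)]
```

Run:
```python
from roll import *
for f,l,r in (("w10",353.3,419.2),("w12",357.3,421.5),("w13",357.8,422),("w14",355.7,423)):
    roll(f,range(150,214,4),[(l,r,250)],cols=(310,475))
g=cv2.cvtColor(load("w14")[1],cv2.COLOR_RGB2GRAY).astype(int);print(g[250,410:440])
```

```text
w10 yaw 69.08 roll L,R,mean [-7.05 -2.37] -4.71
w12 yaw 69.9 roll L,R,mean [-4.4   0.57] -1.92
w13 yaw 68.51 roll L,R,mean [-3.32  0.47] -1.42
w14 yaw 62.45 roll L,R,mean [-10.69  -5.75] -8.22
[231 228 226 225 223 223 218 218 219 218 218 213 212 207 206 200 198 197
 198 192 190 185 185 186 191 191  85  43  41  43]
```

Call:
step_arm:
  motion:
    - [4,0,0.03,-0.3,0]
    - [4,0,0.03,-1,0]
    - [4,0,0.03,-3,0]
    - [4,0,0.03,-7,0]
    - [4,2,1.5,-10,0]
    - [4,4,3,-11,0]
    - [4,4,3,-11,0]
    - [4,4,3,-11,0]
    - [4,4,3,-11,0]
    - [4,4,3,-11,0]

```text
time: 18.6
tool_pos: [0.4965, -0.2717, 0.1762]
tcp_rot: [-2.531, -1.857, 0.002]
wrist_force: [0.5, -0.2, 0.2]
width: 0.467
grip_force: 0.0
```

Run:
```python
from roll import *
s,p,d,C=shot("wrist","w15");print(s["time"],s["tool_pos"],s["tcp_rot"])
g=cv2.cvtColor(p,cv2.COLOR_RGB2GRAY).astype(int);m=hubmask(p)
for v in range(174,242,6):
    u=np.nonzero(m[v,280:400])[0]+280;print(v,u.min(),u.max(),end="; ")
for v in (231,235): 
    r=g[v];u=np.arange(290,375);dd=r[u+1]-r[u];print(v,[(int(a),int(b)) for a,b in zip(u,dd) if abs(b)>11])
print(g[232,345:356],g[235,345:356])
```

```text
18.6 [ 0.49645073 -0.27174928  0.17616495] [-2.53127093e+00 -1.85678364e+00  1.99277239e-03]
174 306 371; 180 305 371; 186 304 370; 192 303 369; 198 302 367; 204 301 366; 210 300 365; 216 300 364; 222 301 362; 228 303 361; 234 302 357; 240 305 356; 231 [(301, 60), (302, 106), (313, -28), (315, 14), (316, 14), (356, -12), (357, -37), (358, -27), (359, -31)]
235 [(300, 40), (301, 107), (302, 15), (312, -37), (318, -92), (319, -34), (326, 12), (328, 23), (329, 22), (331, 22), (335, 16), (338, 20), (340, 20), (348, -19), (349, -21), (356, -27), (357, -85), (358, -16)]
[216 213 208 205 197 195 191 190 176 173 162] [210 211 217 223 204 183 176 177 172 168 167]
```

Run:
```python
from roll import *
roll("w15",range(180,216,3),[(312.8,349,235)],cols=(280,400))
g=cv2.cvtColor(load("w15")[1],cv2.COLOR_RGB2GRAY).astype(int)
for v in range(164,176,2): print(v,g[v,316:360].tolist())
s,p,C=load("w15")
P=plane(C,[[312.8,235],[349,235]],.0725);print(P.mean(0))
m=hubmask(p);A=[]
for v in (180,195,210):
    u=np.nonzero(m[v,280:400])[0]+280;print((totool(s,plane(C,[(u.min()+u.max())/2,v],.05)[0]-s["tool_pos"])*1000).round(1))
print("facetop",(totool(s,plane(C,[338,174],.078)[0]-s["tool_pos"])*1000).round(1))
```

```text
w15 yaw 63.07 roll L,R,mean [-0.37  3.23] 1.43
164 [167, 163, 162, 166, 164, 164, 163, 164, 161, 165, 173, 180, 180, 183, 193, 197, 198, 201, 189, 191, 177, 179, 177, 169, 164, 168, 166, 164, 165, 166, 165, 168, 169, 161, 156, 156, 150, 134, 113, 98, 92, 88, 85, 95]
166 [165, 162, 163, 164, 164, 162, 161, 162, 172, 171, 177, 187, 191, 197, 200, 211, 212, 216, 219, 222, 223, 228, 230, 231, 228, 230, 228, 225, 220, 210, 204, 179, 168, 161, 161, 159, 161, 162, 163, 165, 157, 151, 151, 139]
168 [161, 161, 165, 161, 161, 140, 123, 116, 127, 146, 159, 173, 181, 191, 194, 203, 209, 214, 218, 219, 221, 225, 227, 229, 227, 229, 228, 229, 229, 231, 230, 231, 229, 224, 218, 202, 186, 166, 161, 161, 159, 160, 161, 161]
170 [165, 167, 165, 166, 166, 166, 152, 138, 134, 152, 163, 175, 181, 191, 198, 207, 214, 219, 220, 220, 226, 229, 229, 230, 230, 229, 230, 227, 227, 226, 227, 224, 221, 219, 218, 215, 215, 213, 205, 186, 174, 164, 163, 160]
172 [161, 163, 164, 160, 163, 167, 167, 167, 161, 164, 169, 176, 183, 195, 204, 211, 215, 218, 220, 224, 228, 230, 229, 231, 232, 233, 231, 230, 228, 227, 225, 221, 219, 217, 215, 206, 198, 188, 187, 184, 188, 169, 163, 163]
174 [190, 166, 161, 159, 157, 160, 159, 158, 160, 160, 159, 160, 165, 171, 176, 192, 211, 216, 228, 231, 234, 233, 235, 234, 235, 234, 231, 232, 229, 228, 226, 222, 217, 218, 214, 201, 196, 180, 175, 160, 141, 154, 158, 162]
[ 0.49126925 -0.30900336  0.0725    ]
[  3.5  12.8 126.1]
[ -9.9  10.8 126.1]
[-23.6   8.3 126.1]
facetop [15.7 11.4 98.1]
```

The hub only yaws in the V when nudged and springs back in roll. A safer fix is to turn the shaft to upright: press one pad on the collar's side and drag it down, which turns the shaft by friction with no force on the key or hub.

Call:
step_arm:
  motion:
    - [6,5,-0.8,0,-2]
    - [6,10,-1.6,0,-4]
    - [6,15,-2.4,0,-6]
    - [6,20,-3.3,0,-8]
    - [6,25,-4.1,0,-10]
    - [6,30,-5,0,-12.9]
    - [6,34,-5.8,0,-12.9]
    - [6,37,-6.5,0,-12.9]
    - [6,38.7,-6.5,0,-12.9]
    - [6,38.7,-6.5,0,-12.9]
    - [6,38.7,-6.5,0,-12.9]
    - [6,38.7,-6.5,0,-12.9]
  force: 100

```text
time: 19.85
tool_pos: [0.5517, 0.1153, 0.1772]
tcp_rot: [2.309, 2.13, -0.002]
wrist_force: [-0.3, -0.4, -0.1]
width: 0.703
grip_force: 0.0
```

```bash
cat > shaft.py <<'E'
from h import *
def meas(f,z_ax=.094):
    s,p,d,C=shot("wrist",f);t=s["tool_pos"];print(s["time"],t,"yaw",np.degrees(2*np.arctan2(abs(s["tcp_rot"][1]),abs(s["tcp_rot"][0]))).round(2))
    hsv=cv2.cvtColor(p,cv2.COLOR_RGB2HSV);m=((hsv[...,0]>12)&(hsv[...,0]<32)&(hsv[...,1]>110)&(hsv[...,2]>90)).astype(np.uint8)
    a,b=proj(C,[[.5563,.105,.1115],[.5552,.09,.1115]]);g=cv2.cvtColor(p,cv2.COLOR_RGB2GRAY).astype(float)
    K=[];A=[]
    for v in np.linspace(a[1],b[1],12).astype(int):
        c=int(round((a[0]+b[0])/2));u=np.nonzero(m[v,c-14:c+15])[0]+c-14
        if not len(u): continue
        mid=int(u.mean());bright=g[v,mid-50:mid+51]>75
        # expand from key outward until dark
        l=mid
        while g[v,l]>72 or l>mid-8: l-=1
        r=mid
        while g[v,r]>72 or r<mid+8: r+=1
        sub=lambda i,j:i+(72-g[v,i])/(g[v,j]-g[v,i])*(j-i)
        A.append(((sub(l,l+1)+sub(r,r-1))/2,v));K.append(((u.min()+u.max())/2,v))
    PA=plane(C,A,z_ax);PK=plane(C,K,.1115)
    la=np.polyfit(PA[:,1],PA[:,0],1);off=(PK[:,0]-np.polyval(la,PK[:,1])).mean();print("axis",la,"yaw",np.degrees(np.arctan2(1,la[0])).round(2),"key off mm",off*1000,"roll",np.degrees(np.arcsin(off/.0173)).round(2))
    return s,p,C,la
E
python3 - <<'E'
from shaft import *
s,p,C,la=meas("w16")
g=cv2.cvtColor(p,cv2.COLOR_RGB2GRAY).astype(int)
c=proj(C,[[np.polyval(la,.1225),.1225,.112]])[0];print(c,[g[int(c[1])-22:int(c[1])+12,int(c[0])+k].tolist() for k in(0,)])
t=s["tool_pos"]
for y in(.1225,):print("shoulder in tool mm",totool(s,np.array([np.polyval(la,y),y,.094])-t)*1000)
E
```

```text
19.85 [0.55169618 0.11532826 0.17717005] yaw 85.37
axis [0.08176677 0.54909424] yaw 85.33 key off mm -1.7600554831051218 roll -5.84
[333.40893757 197.32802486] [[103, 100, 102, 101, 103, 101, 103, 102, 102, 103, 101, 97, 106, 179, 203, 204, 203, 202, 200, 201, 201, 202, 203, 203, 202, 204, 203, 205, 205, 189, 145, 116, 120, 177]]
shoulder in tool mm [ 7.81056444  6.86455959 83.15971889]
```

Call:
step_arm:
  motion:
    - [6,0.08,0,4,0]
    - [6,0.08,0,7,0]
    - [6,0.08,0,9,0]
    - [6,0.08,0,9.4,0]
    - [6,0.08,0,9.4,0]
    - [6,0.08,-0.3,9.4,0]
    - [6,0.08,-0.5,9.4,0]
    - [6,0.08,-0.6,9.4,0]
    - [6,0.08,-0.7,9.4,0]
    - [6,0.08,-0.75,9.4,0]
    - [6,0.08,-0.75,9.4,0]
    - [6,0.08,-0.75,9.4,0]

```text
time: 21.1
tool_pos: [0.5462, 0.1184, 0.0847]
tcp_rot: [2.306, 2.13, 0.005]
wrist_force: [3.9, -1.8, 2.9]
width: 0.702
grip_force: 2.2
```

Call:
step_arm:
  motion:
    - [6,-0.15,0,0,0]
    - [6,-0.25,-0.1,0,0]
    - [6,-0.25,-0.2,0,0]
    - [6,-0.25,-0.3,0,0]
    - [6,-0.25,-0.35,0,0]
    - [6,-0.25,-0.35,0,0]
    - [6,-0.25,-0.35,0,0]

```text
time: 21.8
tool_pos: [0.5456, 0.1175, 0.0846]
tcp_rot: [2.304, 2.128, 0.015]
wrist_force: [15.5, 3.8, -6.2]
width: 0.702
grip_force: 7.3
```

Call:
step_arm:
  motion:
    - [6,0,-0.15,0,0]
    - [6,0,-0.3,0,0]
    - [6,0,-0.35,0,0]
    - [6,0,-0.35,0,0]
    - [6,0,-0.35,0.2,0]
    - [6,0,-0.35,0.4,0]
    - [6,0,-0.35,0.6,0]
    - [6,0,-0.35,0.6,0]

```text
time: 22.6
tool_pos: [0.5457, 0.117, 0.082]
tcp_rot: [2.3, 2.125, 0.022]
wrist_force: [14.8, -0.6, 5.7]
width: 0.703
grip_force: 7.4
```

Call:
step_arm:
  motion:
    - [6,0,-0.2,0,0]
    - [6,0,-0.4,0,0]
    - [6,0,-0.4,0,0]
    - [6,0,-0.4,0,0]

```text
time: 23.0
tool_pos: [0.5454, 0.1171, 0.0822]
tcp_rot: [2.296, 2.121, 0.031]
wrist_force: [26.5, -2.4, -3.4]
width: 0.703
grip_force: 13.0
```

Run:
```python
from shaft import *
s=bot.read_state();print(s["wrist_force"],s["torque"],s["tool_pos"],s["tcp_rot"])
meas("w17")
```

```text
[26.50887714 -2.40401617 -3.41138924] [-0.35318195 -4.06436972 -0.26858168] [0.54536469 0.11707148 0.08220085] [2.29625699 2.12075877 0.03108154]
23.0 [0.54536469 0.11707148 0.08220085] yaw 85.45
axis [0.07053961 0.55022173] yaw 85.97 key off mm -1.9539474010738154 roll -6.49
```

Call:
step_arm:
  motion:
    - [6,0,-0.1,0.3,0]
    - [6,0,-0.2,0.6,0]
    - [6,0,-0.2,0.9,0]
    - [6,0,-0.2,1.1,0]
    - [6,0,-0.2,1.1,0]

```text
time: 23.55
tool_pos: [0.5459, 0.1175, 0.0744]
tcp_rot: [2.294, 2.119, 0.037]
wrist_force: [22.9, -3.5, 9.8]
width: 0.7
grip_force: 11.7
```

Run:
```python
from shaft import *
s=bot.read_state();print(s["wrist_force"],s["torque"],s["tool_pos"],s["tcp_rot"])
meas("w18")
```

```text
[22.87071976 -3.49957082  9.78005834] [-0.54853629 -3.82515669 -0.26090563] [0.5459203  0.11746607 0.07442703] [2.29426949 2.11869219 0.03722879]
23.55 [0.5459203  0.11746607 0.07442703] yaw 85.44
axis [0.07399804 0.54995243] yaw 85.77 key off mm -2.058846509712159 roll -6.83
```

Pad friction of about 0.43 is too low to turn the shaft gently. A better way is to set the hub on the rubber mat and let it roll about 3 mm between loosely opened pads, which gives the 6.5° exactly. I'll back off and fetch the hub.

Call:
step_arm:
  motion:
    - [6,0,0.8,0,0]
    - [6,0,1.7,-1,0]
    - [6,0,1.8,-3,0]
    - [6,0,1.8,-7,0]
    - [6,-3,1.8,-10,3]
    - [7,-7,1.8,-10.5,6]
    - [8.5,-12,1.8,-10.5,9]
    - [8.5,-17,1.8,-10.5,12]
    - [8.5,-21,1.8,-10.5,15]
    - [8.5,-26,1.8,-10.5,18]
    - [8.5,-31,1.8,-10.5,22]
    - [8.5,-36,1.8,-10.5,22]
    - [8.5,-38,1.8,-10.5,22]
    - [8.5,-38,1.8,-10.5,22]
    - [8.5,-38,1.8,-10.5,22]
    - [8.5,-38,1.8,-10.5,22]
  force: 30

```text
time: 25.2
tool_pos: [0.5184, -0.2617, 0.1706]
tcp_rot: [-2.669, -1.652, 0.001]
wrist_force: [0.3, 0.5, -0.5]
width: 0.994
grip_force: 0.0
```

```bash
cat > hm.py <<'E'
from roll import *
import sys
def hub(f,zax=.05):
    s,p,d,C=shot("wrist",f);t=s["tool_pos"];yawt=np.degrees(2*np.arctan2(s["tcp_rot"][1],s["tcp_rot"][0]))%180
    print(s["time"],t.round(4),"yaw",yawt.round(2),s["wrist_force"].round(1))
    m=hubmask(p)
    for z in range(3):
        pass
    c=proj(C,[[.5043,-.2815,.07]])[0] if zax>.045 else proj(C,[t+[0,0,.0]])[0]
    n,l,st,ce=cv2.connectedComponentsWithStats(m);
    i=min((i for i in range(1,n) if st[i,4]>1000),key=lambda i:np.hypot(*(ce[i]-c)));print(st[i],ce[i].round(1))
    return s,p,C,(l==i)
E
python3 - <<'E'
from hm import *
s,p,C,m=hub("w19");t=s["tool_pos"]
v,u=np.nonzero(m);v0=v.min()
A=[]
for x in range(v0+14,v0+50,4):
    uu=u[v==x];A.append(((uu.min()+uu.max())/2,x))
P=plane(C,A,.05);k=np.polyfit(P[:,1],P[:,0],1);print("hub yaw",np.degrees(np.arctan2(1,k[0])))
g=cv2.cvtColor(p,cv2.COLOR_RGB2GRAY).astype(int);c=int(np.mean([a[0] for a in A]));print(c,v0,g[v0:v0+75,c].tolist())
print([(totool(s,q-t)*1000).round(1).tolist() for q in P[[0,-1]]])
E
```

```text
25.2 [ 0.5184 -0.2617  0.1706] yaw 63.51 [ 0.3  0.5 -0.5]
[ 285  181   67   88 5074] [318.4 222.2]
hub yaw 63.581712233683724
318 181 [154, 167, 168, 168, 209, 230, 229, 228, 228, 229, 228, 230, 233, 236, 236, 236, 234, 234, 235, 232, 201, 172, 163, 183, 229, 236, 234, 233, 233, 231, 231, 231, 228, 228, 228, 227, 228, 231, 231, 229, 229, 228, 225, 225, 227, 227, 230, 232, 234, 233, 232, 232, 231, 231, 233, 230, 231, 231, 232, 232, 231, 231, 232, 230, 228, 227, 229, 229, 227, 227, 231, 231, 230, 231, 232]
[[-8.0, -4.0, 120.6], [-37.2, -3.8, 120.6]]
```

Run:
```python
from roll import *
s,p,C=load("w19");t=s["tool_pos"];g=cv2.cvtColor(p,cv2.COLOR_RGB2GRAY).astype(int)
col=g[235:290,318];print(col.tolist())
for v in (204.5,259,262):print(v,(totool(s,plane(C,[318,v],.078)[0]-t)*1000).round(1))
print(bot.read_state()["tool_pos"])
```

```text
[233, 230, 231, 231, 232, 232, 231, 231, 232, 230, 228, 227, 229, 229, 227, 227, 231, 231, 230, 231, 232, 235, 190, 100, 42, 41, 40, 45, 41, 39, 42, 42, 46, 39, 42, 44, 41, 40, 36, 28, 34, 30, 32, 25, 37, 45, 43, 43, 43, 46, 40, 44, 43, 46, 40]
204.5 [-6.7 -3.6 92.6]
259 [-53.   -3.8  92.6]
262 [-55.7  -3.8  92.6]
[ 0.51868479 -0.26166227  0.17088386]
```

Call:
step_arm:
  motion:
    - [8.5,-2.98,-0.44,0,0]
    - [8.5,-2.98,-0.44,4,0]
    - [8.5,-2.98,-0.44,8,0]
    - [8.5,-2.98,-0.44,12,0]
    - [8.5,-2.98,-0.44,14,0]
    - [8.5,-2.98,-0.44,14.4,0]
    - [8.5,-2.98,-0.44,14.4,0]
    - [8.5,-2.98,-0.44,14.4,0]
    - [6.5,-2.98,-0.44,14.4,0]
    - [5,-2.98,-0.44,14.4,0]
    - [5,-2.98,-0.44,14.4,0]
    - [5,-2.98,-0.44,14.4,0]
    - [5,-2.98,-0.44,14.4,0]
    - [5,-2.98,-0.44,14.4,0]
  force: 30

```text
time: 26.65
tool_pos: [0.5006, -0.2875, 0.029]
tcp_rot: [-2.67, -1.651, 0.002]
wrist_force: [-7.1, 3.5, 9.4]
width: 0.646
grip_force: 30.2
```

Call:
step_arm:
  motion:
    - [5,0,0,-1,0]
    - [5,0,0,-3,0]
    - [5,0,0,-6,0]
    - [5,3,-1,-7,-4]
    - [5,7,-2.5,-7,-8]
    - [5,11,-4,-7,-14]
    - [5,15,-5,-7,-22]
    - [5,15,-5,-6,-22]
    - [5,15,-5,-6,-22]
    - [5,15,-5,-6,-22]
    - [5,15,-5,-6,-22]

```text
time: 27.75
tool_pos: [0.5242, -0.1328, 0.0877]
tcp_rot: [2.309, 2.129, -0.0]
wrist_force: [0.4, -0.2, -2.4]
width: 0.653
grip_force: 33.0
```

Run:
```python
from hm import *
s,p,C,m=hub("w20",.04);t=s["tool_pos"];print(s["width"]*85.4,s["grip_force"])
v,u=np.nonzero(m);print(v.min(),v.max(),u.min(),u.max())
g=cv2.cvtColor(p,cv2.COLOR_RGB2GRAY).astype(int)
for x in range(150,300,10): print(x,np.nonzero(np.diff(hubmask(p)[x].astype(int)))[0])
print("col",g[160:300,324].tolist())
```

```text
27.75 [ 0.5242 -0.1328  0.0877] yaw 85.35 [ 0.4 -0.2 -2.4]
[  227   195   194   166 22073] [323.3 275.9]
55.732141683150914 32.997662499547005
195 360 227 420
150 [53]
160 [56]
170 [59]
180 [63]
190 [ 66 595 612]
200 [ 70 285 362 590 609 631]
210 [ 73 263 383 586 604 626]
220 [ 76 253 392 582]
230 [ 80 249 395 591 635]
240 [ 83 249 394 587 614]
250 [ 86 243 402 582 610]
260 [ 89 239 251 252 393 395 407 577 605]
270 [ 93 234 247 253 392 399 413 573 600]
280 [ 96 229 242 254 391 403 417 568 595]
290 [ 99 233 241 255 390 405 412 563 590]
col [44, 47, 43, 39, 42, 40, 42, 43, 44, 44, 41, 46, 43, 44, 46, 46, 43, 47, 45, 43, 36, 30, 33, 36, 28, 31, 37, 32, 39, 45, 40, 45, 47, 40, 53, 133, 171, 178, 180, 183, 185, 184, 175, 174, 175, 202, 232, 237, 234, 231, 228, 231, 230, 230, 232, 231, 233, 231, 234, 233, 232, 235, 236, 237, 238, 238, 238, 239, 237, 238, 237, 237, 237, 235, 234, 235, 235, 234, 234, 235, 234, 235, 236, 236, 237, 237, 237, 236, 227, 195, 173, 169, 171, 173, 174, 176, 177, 177, 177, 179, 210, 236, 242, 241, 240, 235, 234, 235, 234, 233, 233, 233, 232, 232, 233, 234, 234, 234, 232, 231, 230, 231, 229, 229, 228, 229, 228, 228, 230, 231, 232, 231, 233, 232, 232, 233, 231, 231, 229, 227]
```

```bash
cat > kw.py <<'E'
from roll import *
import sys
def kw(f,zax,rows,rowb=range(232,246,2),show=True):
    s,p,C=load(f);t=s["tool_pos"];g=cv2.cvtColor(p,cv2.COLOR_RGB2GRAY).astype(int)
    for r in rows: print(r,g[r,296:352].tolist())
if __name__=="__main__": kw(sys.argv[1],0,map(int,sys.argv[2:]))
E
python3 kw.py w20 240 244 246 248 250 252 254 256 258 260
python3 - <<'E'
from roll import *
s,p,C=load("w20");t=s["tool_pos"];R_=R.from_rotvec(s["tcp_rot"]).as_matrix()
# predicted keyway corners for hub axis 21mm above TCP at tool y=0, face at tool x=+23
for a in (0,-6.5):
  for y,z in ((-4.5,14.5),(-4.5,18.5),(4.5,18.5),(4.5,14.5)):
    c,s_=np.cos(np.radians(a)),np.sin(np.radians(a));Y=y*c+z*s_;Z=z*c-y*s_
    print(a,(y,z),proj(C,[t+R_@np.array([.023,Y/1000,-.021-Z/1000])]).round(1))
E
```

```text
240 [176, 180, 175, 176, 177, 182, 183, 187, 194, 199, 206, 214, 224, 224, 224, 228, 227, 228, 228, 228, 228, 232, 231, 233, 234, 234, 234, 236, 234, 235, 235, 236, 234, 232, 233, 232, 230, 231, 232, 227, 215, 215, 203, 194, 195, 184, 185, 178, 178, 177, 176, 176, 177, 174, 179, 175]
244 [171, 169, 168, 170, 169, 170, 168, 170, 170, 169, 169, 155, 112, 167, 222, 227, 227, 227, 231, 230, 233, 233, 234, 234, 235, 236, 236, 237, 237, 237, 237, 236, 237, 234, 234, 234, 234, 236, 231, 151, 167, 168, 172, 172, 172, 168, 167, 171, 169, 169, 169, 168, 169, 170, 168, 171]
246 [173, 174, 171, 172, 174, 175, 172, 173, 175, 173, 173, 142, 110, 167, 225, 230, 230, 230, 232, 232, 233, 236, 234, 234, 237, 236, 238, 236, 237, 237, 236, 237, 237, 235, 236, 236, 235, 236, 232, 158, 172, 173, 172, 173, 174, 174, 173, 174, 172, 175, 172, 174, 173, 175, 172, 173]
248 [177, 177, 176, 176, 177, 178, 179, 176, 178, 175, 173, 137, 121, 178, 218, 225, 225, 224, 225, 223, 226, 226, 226, 225, 228, 227, 226, 229, 227, 226, 227, 230, 229, 228, 227, 228, 228, 228, 225, 167, 174, 177, 177, 177, 177, 176, 175, 176, 
[... 1303 characters left out ...]
, 178, 177, 176, 177, 177, 177, 175, 175, 174, 176, 177, 175, 177, 176, 176, 175, 176, 173, 176, 177, 177, 177, 177, 180, 181, 183, 195, 206, 210, 216, 226, 230]
260 [241, 241, 240, 239, 238, 234, 235, 234, 230, 222, 220, 211, 209, 209, 209, 210, 212, 210, 211, 210, 209, 209, 212, 209, 208, 210, 211, 209, 210, 207, 211, 208, 211, 210, 207, 210, 209, 210, 213, 220, 224, 230, 231, 234, 237, 236, 238, 238, 241, 242, 241, 240, 237, 238, 237, 238]
0 (-4.5, 14.5) [[310.2 243.7]]
0 (-4.5, 18.5) [[309.8 248.8]]
0 (4.5, 18.5) [[335.6 248.8]]
0 (4.5, 14.5) [[335.3 243.7]]
-6.5 (-4.5, 14.5) [[305.8 242.9]]
-6.5 (-4.5, 18.5) [[304. 248.]]
-6.5 (4.5, 18.5) [[329.6 249.3]]
-6.5 (4.5, 14.5) [[330.6 244.2]]
```

The keyway shows clearly: columns 308–335, with its roof level, so the hub's roll is about 0. Next I'll do the roll on the mat.

Call:
step_arm:
  motion:
    - [5,0,0,3,0]
    - [5,0,0,6,0]
    - [5,0,0,7.3,0]
    - [5,0,0,7.6,0]
    - [5,0,0,7.75,0]
    - [5,0,0,7.75,0]
    - [5,0,0,7.75,0]

```text
time: 28.5
tool_pos: [0.5244, -0.1322, 0.0112]
tcp_rot: [2.308, 2.13, 0.0]
wrist_force: [-2.5, 1.1, 2.6]
width: 0.649
grip_force: 33.3
```

Call:
step_arm:
  motion:
    - [6.2,0,0,0,0]
    - [6.2,0,0,0,0]
    - [6.2,0,0,0,0]
    - [6.2,0,-0.1,0,0]
    - [6.2,0,-0.2,0,0]
    - [6.2,0,-0.3,0,0]
    - [6.2,0,-0.3,0,0]
    - [6.2,0,-0.3,0,0]
    - [5.9,0,-0.3,0,0]
    - [5.7,0,-0.3,0,0]
    - [5.5,0,-0.3,0,0]
    - [5,0,-0.3,0,0]
    - [5,0,-0.3,0,0]
    - [5,0,-0.3,0,0]
    - [5,0,-0.3,-2,0]
    - [5,0,-0.3,-5,0]
    - [5,0,-0.3,-7.6,0]
    - [5,0,-0.3,-7.6,0]
    - [5,0,-0.3,-7.6,0]
    - [5,0,-0.3,-7.6,0]

```text
time: 30.5
tool_pos: [0.5196, -0.1308, 0.0839]
tcp_rot: [-2.305, -2.13, 0.003]
wrist_force: [-0.3, -0.2, -2.8]
width: 0.643
grip_force: 33.6
```

```bash
python3 - <<'E'
from roll import *
s,p,d,C=shot("wrist","w21");print(s["time"],s["tool_pos"],s["wrist_force"],s["grip_force"],s["width"]*85.4)
for x in (210,220,230,240): print(x,np.nonzero(np.diff(hubmask(p)[x].astype(int)))[0])
E
python3 kw.py w21 242 244 246 247 248 249 250 251
```

```text
30.5 [ 0.51956125 -0.13082445  0.08390081] [-0.33222082 -0.20393839 -2.81705878] 33.55738224548986 54.90242448331734
210 [ 76 258 388 600 619]
220 [ 79 251 286 287 395 595]
230 [ 83 250 394 594]
240 [ 86 251 394 600 629]
242 [161, 161, 160, 165, 164, 164, 161, 162, 163, 165, 164, 164, 165, 164, 160, 163, 164, 162, 161, 163, 165, 163, 162, 165, 161, 165, 162, 164, 162, 161, 163, 163, 161, 163, 162, 166, 164, 163, 163, 161, 160, 161, 161, 161, 159, 163, 162, 160, 160, 161, 161, 160, 161, 159, 157, 158]
244 [216, 214, 203, 200, 199, 185, 185, 186, 187, 183, 172, 171, 171, 169, 169, 168, 168, 166, 167, 166, 163, 165, 162, 164, 167, 162, 161, 161, 164, 161, 160, 161, 162, 162, 163, 161, 162, 163, 165, 165, 161, 161, 164, 164, 166, 167, 171, 181, 184, 195, 195, 195, 214, 224, 225, 228]
246 [239, 241, 241, 241, 241, 241, 242, 241, 240, 242, 241, 241, 240, 238, 237, 237, 239, 236, 236, 235, 232, 233, 233, 233, 232, 230, 229, 230, 229, 231, 230, 229, 230, 233, 233, 233, 232, 232, 236, 234, 235, 231, 232, 235, 235, 238, 237, 238, 237, 236, 236, 234, 238, 236, 237, 236]
247 [240, 240, 240, 240,
[... 700 characters left out ...]
 240, 240, 239, 239, 240, 239, 240, 241, 240, 239, 240, 239, 237, 235, 236, 235, 235, 235, 233, 234, 230, 232, 231, 231, 231, 230]
250 [238, 237, 238, 238, 237, 238, 236, 237, 237, 236, 237, 238, 237, 237, 236, 237, 236, 237, 237, 237, 237, 237, 238, 238, 237, 237, 237, 238, 237, 239, 238, 238, 237, 237, 239, 239, 238, 237, 237, 237, 238, 237, 234, 234, 233, 234, 233, 231, 232, 231, 230, 229, 229, 230, 231, 229]
251 [237, 237, 238, 238, 237, 238, 237, 237, 238, 239, 238, 237, 238, 237, 238, 237, 237, 237, 237, 237, 237, 237, 237, 237, 237, 238, 237, 237, 237, 237, 238, 237, 238, 236, 238, 236, 236, 237, 236, 236, 238, 236, 232, 232, 231, 232, 231, 231, 233, 232, 231, 231, 230, 229, 229, 228]
```

```bash
python3 kw.py w21 224 227 230 232 234 236 238
python3 - <<'E'
from roll import *
for f in("w20","w21"):
    s,p,C=load(f);g=cv2.cvtColor(p,cv2.COLOR_RGB2GRAY).astype(int);print(f,g[185:262,315].tolist())
    print(f,[ (v,np.nonzero(g[v,225:420]>120)[0][[0,-1]]+225) for v in (198,202,206,210,214)], "jaws", [ (v,(np.nonzero(np.diff(hubmask(p)[v].astype(int)))[0]).tolist()) for v in (320,340,352,358,364)])
E
```

```text
224 [171, 173, 183, 191, 193, 196, 198, 207, 210, 213, 216, 219, 218, 224, 223, 225, 230, 230, 233, 236, 237, 239, 239, 239, 239, 240, 241, 240, 241, 241, 241, 241, 242, 242, 241, 241, 240, 238, 237, 237, 235, 234, 234, 231, 230, 229, 221, 221, 218, 213, 214, 206, 200, 196, 194, 184]
227 [168, 171, 182, 191, 189, 196, 200, 206, 213, 216, 216, 217, 218, 224, 226, 229, 234, 235, 235, 238, 237, 240, 239, 239, 240, 240, 240, 241, 240, 240, 241, 241, 241, 241, 240, 241, 239, 239, 237, 236, 236, 235, 234, 232, 233, 233, 225, 227, 221, 213, 210, 203, 193, 183, 173, 166]
230 [156, 158, 158, 155, 156, 158, 154, 146, 175, 213, 220, 222, 224, 230, 230, 231, 234, 236, 236, 238, 238, 237, 239, 238, 238, 239, 239, 239, 238, 239, 238, 238, 239, 240, 238, 233, 222, 222, 219, 220, 207, 196, 195, 183, 179, 178, 174, 165, 167, 164, 166, 161, 163, 165, 163, 164]
232 [162, 159, 156, 157, 159, 152, 126, 112, 124, 191, 223, 225, 226, 230, 232, 231, 235, 235, 236, 237, 238, 237, 237, 238, 238, 237, 237, 237, 236, 238, 236, 237, 237, 226, 171, 154, 153, 156, 158, 157, 156, 156, 156, 159, 158, 161, 157, 160, 
[... 1507 characters left out ...]
58, [73, 307, 339]), (364, [66])]
w21 [32, 34, 32, 33, 33, 32, 32, 34, 37, 61, 143, 171, 171, 171, 164, 159, 160, 167, 223, 234, 234, 231, 230, 230, 230, 229, 230, 231, 230, 231, 231, 232, 231, 233, 232, 232, 233, 234, 235, 236, 238, 238, 238, 239, 239, 238, 238, 237, 237, 236, 235, 208, 169, 159, 159, 160, 163, 163, 166, 166, 198, 235, 240, 239, 240, 237, 237, 237, 237, 237, 237, 237, 235, 236, 235, 237, 236]
w21 [(198, array([289, 359])), (202, array([275, 372])), (206, array([266, 381])), (210, array([260, 387])), (214, array([256, 391]))] jaws [(320, [112, 257, 389, 562, 589]), (340, [94, 260, 383, 553, 579]), (352, [80, 261, 377, 566, 573]), (358, [73, 262, 264, 307, 340]), (364, [66])]
```

The keyway now sits at columns 304–329, which matches a −6.5° roll. The hub has tipped nose-down in the grip, so I'll press it lightly on the mat to level it.

Call:
step_arm:
  motion:
    - [5,0,0,3,0]
    - [5,0,0,6,0]
    - [5,0,0,7.2,0]
    - [5,0,0,7.5,0]
    - [5,0,0,7.7,0]
    - [5,0,0,7.8,0]
    - [5,0,0,7.8,0]
    - [5,0,0,7.8,0]
  force: 30

```text
time: 31.35
tool_pos: [0.5176, -0.1303, 0.0094]
tcp_rot: [-2.302, -2.127, 0.007]
wrist_force: [-14.2, 4.8, 23.4]
width: 0.643
grip_force: 36.3
```

```bash
cat > face.py <<'E'
from roll import *
import sys
def face(f,take=True):
    if take: shot("wrist",f)
    s,p,C=load(f);t=s["tool_pos"];st=bot.read_state();print(st["time"].round(2),t.round(4),st["wrist_force"].round(1),"torque",st["torque"].round(2))
    g=cv2.cvtColor(p,cv2.COLOR_RGB2GRAY).astype(int)
    c=g[185:275,300];d=np.diff(c);print("col300 edges",[(int(i)+185,int(x)) for i,x in enumerate(d) if abs(x)>20]);c=g[185:275,345];d=np.diff(c);print("col345 edges",[(int(i)+185,int(x)) for i,x in enumerate(d) if abs(x)>20])
    c=g[185:275,318];d=np.diff(c);print("col318 edges",[(int(i)+185,int(x)) for i,x in enumerate(d) if abs(x)>20])
    for v in range(228,252,4):
        r=g[v,296:352];d=np.diff(r);print(v,[(int(i)+296,int(x)) for i,x in enumerate(d) if abs(x)>25])
if __name__=="__main__": face(sys.argv[1])
E
python3 face.py w22
```

```text
Traceback (most recent call last):
  File "face.py", line 11, in <module>
    if __name__=="__main__": face(sys.argv[1])
                             ~~~~^^^^^^^^^^^^^
  File "face.py", line 5, in face
    s,p,C=load(f);t=s["tool_pos"];st=bot.read_state();print(st["time"].round(2),t.round(4),st["wrist_force"].round(1),"torque",st["torque"].round(2))
                                                            ^^^^^^^^^^^^^^^^
AttributeError: 'float' object has no attribute 'round'
```

Call:
step_arm:
  motion:
    - [5,0,0,-0.5,0]
    - [5,0,0,-3,0]
    - [5,0,0,-7,0]
    - [5,0,0,-7.6,0]
    - [5,0,0,-7.6,0]
    - [5,0,0,-7.6,0]

```text
time: 32.0
tool_pos: [0.5202, -0.131, 0.0826]
tcp_rot: [-2.306, -2.13, 0.002]
wrist_force: [-0.2, -0.1, -3.2]
width: 0.648
grip_force: 34.0
```

```bash
sed -i 's/st\["time"\].round(2)/round(st["time"],2)/' face.py; python3 face.py w23
python3 - <<'E'
from face import *
face("w20",False);face("w21",False);face("w22",False)
E
```

```text
32.05 [ 0.5202 -0.131   0.0826] [-0.   0.  -2.4] torque [-0.01  0.03  0.02]
col300 edges [(195, 48), (196, 60), (205, 37), (244, 37), (245, 34)]
col345 edges [(195, 67), (196, 34), (204, 42), (205, 23), (229, -27), (244, 33), (245, 35)]
col318 edges [(194, 88), (202, 58), (236, -29), (237, -37), (245, 23), (246, 45)]
228 []
232 [(304, 69), (329, -35)]
236 [(304, 45), (328, -59)]
240 []
244 []
248 []
32.05 [ 0.5242 -0.1328  0.0877] [-0.   0.  -2.4] torque [-0.01  0.03  0.02]
col300 edges [(196, 74), (197, 44), (208, 36), (258, 34), (259, 28)]
col345 edges [(195, 35), (196, 80), (197, 21), (207, 32), (238, -23), (258, 48)]
col318 edges [(194, 60), (195, 57), (205, 41), (248, -35), (259, 33), (260, 25)]
228 []
232 []
236 []
240 []
244 [(307, -43), (308, 55), (309, 55), (334, -80)]
248 [(306, -36), (308, 57), (309, 40), (334, -58)]
32.05 [ 0.5196 -0.1308  0.0839] [-0.   0.  -2.4] torque [-0.01  0.03  0.02]
col300 edges [(195, 72), (196, 36), (204, 25), (205, 25), (243, 33), (244, 37)]
col345 edges [(194, 31), (195, 71), (196, 24), (204, 52), (228, -28), (243, 33), (244, 36)]
col318 edges [(193, 35), (194, 69), (195, 22), (202, 46), (236, -41), (244, 24), (245, 47)]
228 []
232 [(301, -26), (304, 67), (305, 32), (329, -55)]
236 [(327, -41), (328, -30)]
240 []
244 []
248 []
32.05 [ 0.5176 -0.1303  0.0094] [-0.   0.  -2.4] torque [-0.01  0.03  0.02]
col300 edges [(195, 52), (196, 66), (205, 37), (244, 26), (245, 38)]
col345 edges [(195, 70), (196, 43), (204, 38), (229, -27), (245, 50)]
col318 edges [(194, 96), (195, 23), (202, 48), (237, -36), (238, -21), (246, 55)]
228 []
232 [(303, 28), (304, 73)]
236 [(304, 75), (328, -51)]
240 []
244 []
248 []
```

Run:
```python
from roll import *
s,p,C=load("w23");t=s["tool_pos"];M=R.from_rotvec(s["tcp_rot"]).as_matrix()
for dx in (20,26):
 for h in (19,23):
  for pt in (0,5):
    f=lambda x,z:proj(C,[t+M@(np.array([dx-23+x*np.cos(np.radians(pt))-z*np.sin(np.radians(pt))*-1,0,-(h-x*np.sin(np.radians(pt))+z*np.cos(np.radians(pt)))])/1000)])[0,1].round(1)
    print("dx",dx,"h",h,"nose-down",pt,"bottom",f(23,-28),"bore bottom",f(23,-15.4),"roof",f(23,19),"top",f(23,28))
```

```text
dx 20 h 19 nose-down 0 bottom 209.0 bore bottom 218.5 roof 254.5 top 267.5
dx 20 h 19 nose-down 5 bottom 212.5 bore bottom 219.9 roof 247.8 top 258.0
dx 20 h 23 nose-down 0 bottom 211.9 bore bottom 221.9 roof 260.0 top 274.0
dx 20 h 23 nose-down 5 bottom 215.4 bore bottom 223.2 roof 253.1 top 264.0
dx 26 h 19 nose-down 0 bottom 197.4 bore bottom 206.1 roof 239.1 top 251.0
dx 26 h 19 nose-down 5 bottom 201.1 bore bottom 207.6 roof 232.5 top 241.6
dx 26 h 23 nose-down 0 bottom 200.1 bore bottom 209.2 roof 244.2 top 257.0
dx 26 h 23 nose-down 5 bottom 203.8 bore bottom 210.7 roof 237.3 top 247.1
```

The face geometry shows the hub was tipped nose-up before and now lies level, with roll about −6°. I'll bring it in front of the shaft.

Call:
step_arm:
  motion:
    - [5,4,0.4,0,0]
    - [5,8,0.8,0,0]
    - [5,12,1.2,0,0]
    - [5,15,1.6,0.5,0]
    - [5,16.6,1.78,1,0]
    - [5,17.3,1.78,1,0]
    - [5,17.3,1.78,1,0]
    - [5,17.3,1.78,1,0]
    - [5,17.3,1.78,1,0]

```text
time: 32.95
tool_pos: [0.5525, 0.0385, 0.074]
tcp_rot: [2.309, 2.13, -0.001]
wrist_force: [0.6, 0.1, -2.4]
width: 0.647
grip_force: 34.0
```

```bash
python3 face.py w24
python3 - <<'E'
from roll import *
s,p,C=load("w24");g=cv2.cvtColor(p,cv2.COLOR_RGB2GRAY).astype(int);M=R.from_rotvec(s["tcp_rot"]).as_matrix();print("yaw",np.degrees(np.arctan2(M[1,0],M[0,0])))
hsv=cv2.cvtColor(p,cv2.COLOR_RGB2HSV);m=((hsv[...,0]>12)&(hsv[...,0]<32)&(hsv[...,1]>110)&(hsv[...,2]>90)).astype(np.uint8)
n,l,st,ce=cv2.connectedComponentsWithStats(m)
for i in range(1,n):
    if st[i,4]>80: print(st[i],ce[i])
for v in (120,135,150,165,175):
    r=g[v];d=np.diff(r);print(v,[(int(i)+280,int(x)) for i,x in enumerate(d[280:370]) if abs(x)>22])
E
```

```text
33.0 [0.5525 0.0385 0.074 ] [ 0.6  0.  -2.1] torque [-0.03 -0.01 -0.03]
col300 edges [(187, 29), (193, -33), (194, -41), (196, 21), (197, 31), (205, 41), (244, 40), (245, 31)]
col345 edges [(187, 25), (193, -26), (194, -36), (196, 42), (197, 21), (204, 39), (205, 26), (229, -25), (244, 33), (245, 37)]
col318 edges [(186, -42), (188, 34), (189, 39), (195, -30), (196, -41), (199, 22), (202, 48), (236, -28), (237, -38), (245, 21), (246, 45)]
228 []
232 [(304, 67), (329, -33)]
236 [(304, 46), (328, -60)]
240 []
244 []
248 []
yaw 85.3839502631653
[ 304   86   26  102 2506] [317.14604948 135.77773344]
[541 325  42  40 312] [558.16666667 340.11858974]
120 [(283, 29), (303, -24), (304, 24), (328, -34), (329, -47), (330, 95), (360, -33)]
135 [(305, 28), (328, -35), (329, -45), (330, 95), (359, -24), (360, -31)]
150 [(284, 30), (304, -35), (305, 40), (328, -35), (329, -32), (330, 83), (359, -29)]
165 [(285, 24), (287, 23), (304, -35), (305, 42), (328, -35), (329, -35), (330, 83), (357, -28), (359, -32)]
175 [(305, 51), (328, -35), (329, -42), (330, 27), (357, -23), (358, -31)]
```

In the image the key (columns 304–329) and the keyway (304–329) line up, and both shaft and hub centre on column 322. I'll feel the hub in gently.

Call:
step_arm:
  motion:
    - [5,0.4,0,0.1,0]
    - [5,0.8,0,0.1,0]
    - [5,1.0,0,0.1,0]
    - [5,1.2,0,0.1,0]
    - [5,1.35,0,0.1,0]
    - [5,1.45,0,0.1,0]
    - [5,1.45,0,0.1,0]
    - [5,1.45,0,0.1,0]

```text
time: 33.8
tool_pos: [0.5534, 0.0543, 0.0725]
tcp_rot: [-2.307, -2.131, 0.001]
wrist_force: [0.4, -1.7, -5.8]
width: 0.641
grip_force: 33.7
```

Call:
step_arm:
  motion:
    - [5,0,0,0.05,0]
    - [5,0.1,0,0.08,0]
    - [5,0.2,0,0.08,0]
    - [5,0.3,0,0.08,0]
    - [5,0.3,0,0.08,0]
    - [5,0.3,0,0.08,0]

```text
time: 34.4
tool_pos: [0.554, 0.0573, 0.0722]
tcp_rot: [-2.307, -2.132, -0.0]
wrist_force: [-0.8, -0.3, -4.5]
width: 0.647
grip_force: 33.9
```

Call:
step_arm:
  motion:
    - [5,0.1,0,0.05,0]
    - [5,0.2,0,0.05,0]
    - [5,0.3,0,0.05,0]
    - [5,0.4,0,0.05,0]
    - [5,0.4,0,0.05,0]
    - [5,0.4,0,0.05,0]

```text
time: 35.0
tool_pos: [0.5545, 0.0614, 0.0718]
tcp_rot: [2.308, 2.132, 0.001]
wrist_force: [-0.3, -0.0, -2.0]
width: 0.645
grip_force: 34.0
```

Call:
step_arm:
  motion:
    - [5,0.15,0,0,0]
    - [5,0.3,0,0,0]
    - [5,0.45,0,0,0]
    - [5,0.6,0,0,0]
    - [5,0.75,0,0,0]
    - [5,0.9,0,0,0]
    - [5,1.0,0,0,0]
    - [5,1.0,0,0,0]

```text
time: 35.8
tool_pos: [0.5552, 0.0713, 0.0717]
tcp_rot: [2.307, 2.132, 0.0]
wrist_force: [-0.0, -0.1, -2.5]
width: 0.642
grip_force: 34.0
```

Call:
step_arm:
  motion:
    - [5,0.2,0,0,0]
    - [5,0.4,0,0,0]
    - [5,0.6,0,0,0]
    - [5,0.8,0,0,0]
    - [5,1.0,0,0,0]
    - [5,1.2,0,0,0]
    - [5,1.2,0,0,0]
    - [5,1.2,0,0,0]

```text
time: 36.6
tool_pos: [0.5561, 0.0832, 0.0717]
tcp_rot: [2.307, 2.132, 0.0]
wrist_force: [-0.2, 0.6, -2.5]
width: 0.651
grip_force: 34.0
```

Call:
step_arm:
  motion:
    - [5,0.2,0,0,0]
    - [5,0.4,0,0,0]
    - [5,0.6,0,0,0]
    - [5,0.8,0,0,0]
    - [5,0.95,0,0,0]
    - [5,1.0,0,0,0]
    - [5,1.0,0,0,0]
    - [5,1.0,0,0,0]

```text
time: 37.4
tool_pos: [0.5569, 0.0931, 0.0717]
tcp_rot: [-2.308, -2.132, -0.0]
wrist_force: [0.5, -0.3, -2.0]
width: 0.645
grip_force: 34.0
```

Call:
step_arm:
  motion:
    - [5,0.1,0,0,0]
    - [5,0.2,0,0,0]
    - [5,0.3,0,0,0]
    - [5,0.4,0,0,0]
    - [5,0.5,0,0,0]
    - [5,0.5,0,0,0]
    - [5,0.5,0,0,0]

```text
time: 38.1
tool_pos: [0.5569, 0.094, 0.0716]
tcp_rot: [2.304, 2.13, -0.008]
wrist_force: [-1.1, -14.9, 0.6]
width: 0.647
grip_force: 34.3
```

A firm stop at about 15 N. I'll check that it is the shoulder.

Run:
```python
from roll import *
s,p,d,C=shot("wrist","w25");t=s["tool_pos"];print(s["time"],t,bot.read_state()["wrist_force"])
g=cv2.cvtColor(p,cv2.COLOR_RGB2GRAY).astype(int);hsv=cv2.cvtColor(p,cv2.COLOR_RGB2HSV)
for c in (300,317,322,330,345): print(c,[(int(i)+150,int(g[i+151,c]),int(x)) for i,x in enumerate(np.diff(g[150:275,c])) if abs(x)>18])
M=R.from_rotvec(s["tcp_rot"]).as_matrix()
axx=lambda y:.5485+.0818*y
for n,y,z in (("shoulder top",.1225,.112),("face top",.1225,.122),("face top@.121",.121,.122)): print(n,proj(C,[[axx(y),y,z]]))
m=((hsv[...,0]>12)&(hsv[...,0]<32)&(hsv[...,1]>110)&(hsv[...,2]>90));v,u=np.nonzero(m[150:280,290:350]);print("brass px",len(v))
print(g[225:250,322].tolist())
```

```text
38.1 [0.55685657 0.09403848 0.07163169] [ -0.79307369 -14.10651268   0.6604224 ]
300 [(218, 165, 58), (219, 199, 34), (233, 175, -21), (245, 207, 39), (246, 238, 31)]
317 [(219, 169, 62), (220, 206, 37), (237, 179, -29), (246, 204, 36), (247, 238, 34)]
322 [(219, 149, 42), (220, 199, 50), (237, 190, -24), (238, 169, -21), (247, 233, 58)]
330 [(193, 101, 20), (219, 163, 58), (220, 196, 33), (235, 169, -21), (246, 189, 23), (247, 236, 47)]
345 [(218, 170, 65), (219, 195, 25), (245, 199, 32), (246, 234, 35)]
shoulder top [[320.95442136 236.27638316]]
face top [[320.68379548 250.05082405]]
face top@.121 [[320.68030713 254.3844632 ]]
brass px 0
[210, 210, 210, 212, 211, 211, 211, 211, 214, 211, 209, 212, 214, 190, 169, 161, 163, 164, 163, 166, 165, 166, 175, 233, 244]
```

The view shows the hub face directly against the collar (row 237), with no shaft or brass in between. I'll relax the push, open and retreat.

Call:
step_arm:
  motion:
    - [5,0,0,0,0]
    - [5,-0.15,0,0,0]
    - [5,-0.3,0,0,0]
    - [5,-0.3,0,0,0]
    - [6,-0.3,0,0,0]
    - [7,-0.3,0,0,0]
    - [8.5,-0.3,0,0,0]
    - [8.5,-0.3,0,0,0]
    - [8.5,-0.3,0,0,0]
    - [8.5,-0.3,0,-1,0]
    - [8.5,-0.3,0,-4,0]
    - [8.5,-0.3,0,-8,0]
    - [8.5,-0.3,0,-12,0]
    - [8.5,-0.3,0,-12,0]
    - [8.5,-0.3,0,-12,0]

```text
time: 39.65
tool_pos: [0.5582, 0.0952, 0.1941]
tcp_rot: [2.306, 2.13, 0.006]
wrist_force: [-0.3, -0.4, -0.8]
width: 0.997
grip_force: 0.0
```

Run:
```python
from roll import *
s,p,d,C=shot("wrist","w26");t=s["tool_pos"];print(s["time"],t,s["wrist_force"])
g=cv2.cvtColor(p,cv2.COLOR_RGB2GRAY).astype(int)
axx=lambda y:.5485+.0818*y
a=proj(C,[[axx(.1225),.1225,.112],[axx(.1225),.1225,.122],[axx(.0765),.0765,.122]]);print(a)
for c in (316,322,328): print(c,[(int(i)+120,int(g[i+121,c]),int(x)) for i,x in enumerate(np.diff(g[120:275,c])) if abs(x)>15])
```

```text
39.65 [0.55824828 0.09524664 0.19414192] [-0.29065817 -0.3559587  -0.78592372]
[[319.96271711 163.50715025]
 [319.86803611 166.64315021]
 [319.93077893 230.16148613]]
316 [(137, 92, 18), (151, 122, 26), (152, 180, 58), (153, 199, 19), (163, 168, -25), (165, 211, 50), (166, 234, 23), (228, 187, -49), (229, 93, -94), (230, 43, -50)]
322 [(151, 120, 21), (152, 179, 59), (153, 199, 20), (163, 175, -23), (165, 207, 45), (166, 233, 26), (228, 219, -17), (229, 125, -94), (230, 47, -78)]
328 [(137, 89, 19), (151, 118, 21), (152, 175, 57), (153, 195, 20), (162, 174, -19), (163, 155, -19), (165, 213, 54), (166, 232, 19), (228, 179, -54), (229, 95, -84), (230, 55, -40)]
```

```bash
python3 -c "
from workcell import bot
print(bot.finish_job())"
```

```text
the job is handed in; nothing more can be done
None
```

The key is in its seat and the hub is on the shaft, pushed home against the shoulder with about 15 N, let go, and the job handed in at about 40 s. No verdict came back; the last camera view puts the hub at its home position, and the key cannot be seen under the hub.

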